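Restock the print studio's ink shelf from the roller tote

TASK

Push the teal tote, with its full ink jars still in it, along the rollers until it is fully in the yellow bay against the end plate. While it stays there, take out every full jar and stand them all in one neat straight row on the low shelf, centred on the red stripe with gaps smaller than a jar's width, and stand every clear empty jar upright in the tote. Then bring the tote back along the rollers until it rests against the corner stops at the entry end, and leave the other things on the table undisturbed.

Things in the scene. Friction and masses are not known exactly. Their poses are not given: they have to be found in the camera images.
- conveyor: Fixed roller run, 210 x 584 mm; origin on the table under its middle, y along it from entry end (-y) to bay (+y). 14 free rollers, tops 45 mm up; side rails 190 mm apart inside, 70 mm high. Bay: +y end, yellow strips and yellow end plate 78 mm high, inner face at y = 280 mm. Entry end: two corner stops 70 mm high, inner faces at y = -280 mm, the middle 94 mm open
- bay (a point): Point fixed to the run where the tote's origin lies when the tote is fully in the bay, against the yellow end plate; axes as the conveyor's
- entry (a point): Point fixed to the run where the tote's origin lies when the tote is against the corner stops of the entry end, 300 mm from the bay point; axes as the conveyor's
- tote: Loose open teal tote on the rollers, 180 (x) by 260 (y) mm, walls 6 mm thick and 30 mm high, floor 6 mm thick, 0.4 kg; origin under its centre, y pointing to the bay. On its entry-side (-y) wall an upright grip tab, 60 mm wide (x), 10 mm thick (y: -130 to -120 mm), rises to 60 mm above the underside
- tab (a point): Middle of the top edge of the tote's grip tab; the tab reaches 30 mm down from here to the rim
- shelf: Low light-wood shelf fixed to the table, 120 mm deep (x), 420 mm long (y), its top 50 mm above the table; a red stripe 34 mm wide runs along y down the middle of the top. Origin on the table under its middle: the stripe's centre line is x = 0 in its frame
- ink1: Full ink jar, red-brown with paper label and white cap, 0.14 kg, 58 mm tall: body 56 mm in diameter and 44 mm high, then a screw cap 52 mm in diameter and 14 mm high; origin at the centre of its underside, z up its axis. It starts upright in the tote, or is absent
- ink2: Full ink jar, green with paper label and white cap, 0.14 kg, 58 mm tall: body 56 mm in diameter and 44 mm high, then a screw cap 52 mm in diameter and 14 mm high; origin at the centre of its underside, z up its axis. It starts upright in the tote, or is absent
- ink3: Full ink jar, dark blue with paper label and white cap, 0.14 kg, 58 mm tall: body 56 mm in diameter and 44 mm high, then a screw cap 52 mm in diameter and 14 mm high; origin at the centre of its underside, z up its axis. It starts upright in the tote, or is absent
- ink4: Full ink jar, ochre with paper label and white cap, 0.14 kg, 58 mm tall: body 56 mm in diameter and 44 mm high, then a screw cap 52 mm in diameter and 14 mm high; origin at the centre of its underside, z up its axis. It starts upright in the tote, or is absent
- ink5: Full ink jar, black with paper label and white cap, 0.14 kg, 58 mm tall: body 56 mm in diameter and 44 mm high, then a screw cap 52 mm in diameter and 14 mm high; origin at the centre of its underside, z up its axis. It starts upright in the tote, or is absent
- empty1: Empty return jar, pale clear with a black cap, 0.08 kg, 58 mm tall: body 56 mm in diameter and 44 mm high, then a screw cap 52 mm in diameter and 14 mm high; origin at the centre of its underside, z up its axis. It starts upright on the table left of the bay (+y side), or is absent
- empty2: Empty return jar, pale clear with a black cap, 0.08 kg, 58 mm tall: body 56 mm in diameter and 44 mm high, then a screw cap 52 mm in diameter and 14 mm high; origin at the centre of its underside, z up its axis. It starts upright on the table left of the bay (+y side), or is absent
- empty3: Empty return jar, pale clear with a black cap, 0.08 kg, 58 mm tall: body 56 mm in diameter and 44 mm high, then a screw cap 52 mm in diameter and 14 mm high; origin at the centre of its underside, z up its axis. It starts upright on the table left of the bay (+y side), or is absent
- teal_case: Bystander: closed teal case, 140 x 190 x 58 mm; origin under its centre
- tin: Bystander: tin, 80 mm in diameter, 75 mm tall; origin under its centre
- brayer: Bystander: hand ink roller with black rubber, about 160 x 80 x 32 mm, lying; origin under its middle
- brayer2: Bystander: hand ink roller with red drum, about 160 x 80 x 32 mm, lying; origin under its middle
- block: Bystander: wooden printing block, 110 x 150 x 24 mm; origin under its centre
Things that resemble listed ones, but are neither listed nor needed, are in the scene too. What is shaped like the empty2 but pink is not meant.

How it is judged:
On the way, in this order (a step that is already met when the one before it is completed fails the run):
1. the tote is fully in the bay with all its full jars still upright in it (y of tote in the frame of bay between -0.012 and 0.012 m and x of tote in the frame of bay between -0.015 and 0.015 m and z of tote in the frame of bay between -0.008 and 0.008 m and x of ink1 in the frame of tote between -0.085 and 0.085 m and y of ink1 in the frame of tote between -0.115 and 0.115 m and z of ink1 in the frame of tote between -0.002 and 0.014 m and angle between each of ink1, ink2, ink3, ink4, ink5's own z axis and vertical below 0.2 rad and x of ink2 in the frame of tote between -0.085 and 0.085 m and y of ink2 in the frame of tote between -0.115 and 0.115 m and z of ink2 in the frame of tote between -0.002 and 0.014 m and x of ink3 in the frame of tote between -0.085 and 0.085 m and y of ink3 in the frame of tote between -0.115 and 0.115 m and z of ink3 in the frame of tote between -0.002 and 0.014 m and x of ink4 in the frame of tote between -0.085 and 0.085 m and y of ink4 in the frame of tote between -0.115 and 0.115 m and z of ink4 in the frame of tote between -0.002 and 0.014 m and x of ink5 in the frame of tote between -0.085 and 0.085 m and y of ink5 in the frame of tote between -0.115 and 0.115 m and z of ink5 in the frame of tote between -0.002 and 0.014 m), for 0.2 s.
2. with the tote still in the bay, all full jars stand in a row on the shelf's stripe and all empty jars stand in the tote (y of tote in the frame of bay between -0.03 and 0.03 m and x of tote in the frame of bay between -0.015 and 0.015 m and z of tote in the frame of bay between -0.008 and 0.008 m and x of ink1 in the frame of shelf between -0.017 and 0.017 m and y of ink1 in the frame of shelf between -0.2 and 0.2 m and z of ink1 in the frame of shelf between 0.044 and 0.056 m and angle between each of ink1, ink2, ink3, ink4, ink5's own z axis and vertical below 0.15 rad and linear speed of each of ink1, ink2, ink3, ink4, ink5 below 0.02 m/s and x of ink2 in the frame of shelf between -0.017 and 0.017 m and y of ink2 in the frame of shelf between -0.2 and 0.2 m and z of ink2 in the frame of shelf between 0.044 and 0.056 m and x of ink3 in the frame of shelf between -0.017 and 0.017 m and y of ink3 in the frame of shelf between -0.2 and 0.2 m and z of ink3 in the frame of shelf between 0.044 and 0.056 m and x of ink4 in the frame of shelf between -0.017 and 0.017 m and y of ink4 in the frame of shelf between -0.2 and 0.2 m and z of ink4 in the frame of shelf between 0.044 and 0.056 m and x of ink5 in the frame of shelf between -0.017 and 0.017 m and y of ink5 in the frame of shelf between -0.2 and 0.2 m and z of ink5 in the frame of shelf between 0.044 and 0.056 m and (horizontal distance between ink1 and ink2 below 0.112 m or horizontal distance between ink1 and ink3 below 0.112 m or horizontal distance between ink1 and ink4 below 0.112 m or horizontal distance between ink1 and ink5 below 0.112 m) and (horizontal distance between ink2 and ink1 below 0.112 m or horizontal distance between ink2 and ink3 below 0.112 m or horizontal distance between ink2 and ink4 below 0.112 m or horizontal distance between ink2 and ink5 below 0.112 m) and (horizontal distance between ink3 and ink1 below 0.112 m or horizontal distance between ink3 and ink2 below 0.112 m or horizontal distance between ink3 and ink4 below 0.112 m or horizontal distance between ink3 and ink5 below 0.112 m) and (horizontal distance between ink4 and ink1 below 0.112 m or horizontal distance between ink4 and ink2 below 0.112 m or horizontal distance between ink4 and ink3 below 0.112 m or horizontal distance between ink4 and ink5 below 0.112 m) and (horizontal distance between ink5 and ink1 below 0.112 m or horizontal distance between ink5 and ink2 below 0.112 m or horizontal distance between ink5 and ink3 below 0.112 m or horizontal distance between ink5 and ink4 below 0.112 m) and (horizontal distance between any of ink1, ink2 and ink3 below 0.112 m or horizontal distance between any of ink1, ink2 and ink4 below 0.112 m or horizontal distance between any of ink1, ink2 and ink5 below 0.112 m) and (horizontal distance between any of ink1, ink3 and ink2 below 0.112 m or horizontal distance between any of ink1, ink3 and ink4 below 0.112 m or horizontal distance between any of ink1, ink3 and ink5 below 0.112 m) and (horizontal distance between any of ink1, ink4 and ink2 below 0.112 m or horizontal distance between any of ink1, ink4 and ink3 below 0.112 m or horizontal distance between any of ink1, ink4 and ink5 below 0.112 m) and (horizontal distance between any of ink1, ink5 and ink2 below 0.112 m or horizontal distance between any of ink1, ink5 and ink3 below 0.112 m or horizontal distance between any of ink1, ink5 and ink4 below 0.112 m) and (horizontal distance between any of ink2, ink3 and ink1 below 0.112 m or horizontal distance between any of ink2, ink3 and ink4 below 0.112 m or horizontal distance between any of ink2, ink3 and ink5 below 0.112 m) and (horizontal distance between any of ink2, ink4 and ink1 below 0.112 m or horizontal distance between any of ink2, ink4 and ink3 below 0.112 m or horizontal distance between any of ink2, ink4 and ink5 below 0.112 m) and (horizontal distance between any of ink2, ink5 and ink1 below 0.112 m or horizontal distance between any of ink2, ink5 and ink3 below 0.112 m or horizontal distance between any of ink2, ink5 and ink4 below 0.112 m) and (horizontal distance between any of ink3, ink4 and ink1 below 0.112 m or horizontal distance between any of ink3, ink4 and ink2 below 0.112 m or horizontal distance between any of ink3, ink4 and ink5 below 0.112 m) and (horizontal distance between any of ink3, ink5 and ink1 below 0.112 m or horizontal distance between any of ink3, ink5 and ink2 below 0.112 m or horizontal distance between any of ink3, ink5 and ink4 below 0.112 m) and (horizontal distance between any of ink4, ink5 and ink1 below 0.112 m or horizontal distance between any of ink4, ink5 and ink2 below 0.112 m or horizontal distance between any of ink4, ink5 and ink3 below 0.112 m) and x of empty1 in the frame of tote between -0.085 and 0.085 m and y of empty1 in the frame of tote between -0.115 and 0.115 m and z of empty1 in the frame of tote between -0.002 and 0.014 m and angle between each of empty1, empty2, empty3's own z axis and vertical below 0.2 rad and x of empty2 in the frame of tote between -0.085 and 0.085 m and y of empty2 in the frame of tote between -0.115 and 0.115 m and z of empty2 in the frame of tote between -0.002 and 0.014 m and x of empty3 in the frame of tote between -0.085 and 0.085 m and y of empty3 in the frame of tote between -0.115 and 0.115 m and z of empty3 in the frame of tote between -0.002 and 0.014 m), for 0.2 s.
At the end, for the whole second after the job is handed in: The tote is at rest at the entry end, within 15 mm of the corner stops, with all empty jars upright in it; all full jars stand still and upright on the shelf, centres within 17 mm of the stripe's centre line, in one unbroken row, neighbouring centres under 112 mm apart (y of tote in the frame of entry between -0.015 and 0.015 m and x of tote in the frame of entry between -0.015 and 0.015 m and z of tote in the frame of entry between -0.008 and 0.008 m and linear speed of each of tote, ink1, ink2, ink3, ink4, ink5 below 0.02 m/s and x of ink1 in the frame of shelf between -0.017 and 0.017 m and y of ink1 in the frame of shelf between -0.2 and 0.2 m and z of ink1 in the frame of shelf between 0.044 and 0.056 m and angle between each of ink1, ink2, ink3, ink4, ink5's own z axis and vertical below 0.15 rad and x of ink2 in the frame of shelf between -0.017 and 0.017 m and y of ink2 in the frame of shelf between -0.2 and 0.2 m and z of ink2 in the frame of shelf between 0.044 and 0.056 m and x of ink3 in the frame of shelf between -0.017 and 0.017 m and y of ink3 in the frame of shelf between -0.2 and 0.2 m and z of ink3 in the frame of shelf between 0.044 and 0.056 m and x of ink4 in the frame of shelf between -0.017 and 0.017 m and y of ink4 in the frame of shelf between -0.2 and 0.2 m and z of ink4 in the frame of shelf between 0.044 and 0.056 m and x of ink5 in the frame of shelf between -0.017 and 0.017 m and y of ink5 in the frame of shelf between -0.2 and 0.2 m and z of ink5 in the frame of shelf between 0.044 and 0.056 m and (horizontal distance between ink1 and ink2 below 0.112 m or horizontal distance between ink1 and ink3 below 0.112 m or horizontal distance between ink1 and ink4 below 0.112 m or horizontal distance between ink1 and ink5 below 0.112 m) and (horizontal distance between ink2 and ink1 below 0.112 m or horizontal distance between ink2 and ink3 below 0.112 m or horizontal distance between ink2 and ink4 below 0.112 m or horizontal distance between ink2 and ink5 below 0.112 m) and (horizontal distance between ink3 and ink1 below 0.112 m or horizontal distance between ink3 and ink2 below 0.112 m or horizontal distance between ink3 and ink4 below 0.112 m or horizontal distance between ink3 and ink5 below 0.112 m) and (horizontal distance between ink4 and ink1 below 0.112 m or horizontal distance between ink4 and ink2 below 0.112 m or horizontal distance between ink4 and ink3 below 0.112 m or horizontal distance between ink4 and ink5 below 0.112 m) and (horizontal distance between ink5 and ink1 below 0.112 m or horizontal distance between ink5 and ink2 below 0.112 m or horizontal distance between ink5 and ink3 below 0.112 m or horizontal distance between ink5 and ink4 below 0.112 m) and (horizontal distance between any of ink1, ink2 and ink3 below 0.112 m or horizontal distance between any of ink1, ink2 and ink4 below 0.112 m or horizontal distance between any of ink1, ink2 and ink5 below 0.112 m) and (horizontal distance between any of ink1, ink3 and ink2 below 0.112 m or horizontal distance between any of ink1, ink3 and ink4 below 0.112 m or horizontal distance between any of ink1, ink3 and ink5 below 0.112 m) and (horizontal distance between any of ink1, ink4 and ink2 below 0.112 m or horizontal distance between any of ink1, ink4 and ink3 below 0.112 m or horizontal distance between any of ink1, ink4 and ink5 below 0.112 m) and (horizontal distance between any of ink1, ink5 and ink2 below 0.112 m or horizontal distance between any of ink1, ink5 and ink3 below 0.112 m or horizontal distance between any of ink1, ink5 and ink4 below 0.112 m) and (horizontal distance between any of ink2, ink3 and ink1 below 0.112 m or horizontal distance between any of ink2, ink3 and ink4 below 0.112 m or horizontal distance between any of ink2, ink3 and ink5 below 0.112 m) and (horizontal distance between any of ink2, ink4 and ink1 below 0.112 m or horizontal distance between any of ink2, ink4 and ink3 below 0.112 m or horizontal distance between any of ink2, ink4 and ink5 below 0.112 m) and (horizontal distance between any of ink2, ink5 and ink1 below 0.112 m or horizontal distance between any of ink2, ink5 and ink3 below 0.112 m or horizontal distance between any of ink2, ink5 and ink4 below 0.112 m) and (horizontal distance between any of ink3, ink4 and ink1 below 0.112 m or horizontal distance between any of ink3, ink4 and ink2 below 0.112 m or horizontal distance between any of ink3, ink4 and ink5 below 0.112 m) and (horizontal distance between any of ink3, ink5 and ink1 below 0.112 m or horizontal distance between any of ink3, ink5 and ink2 below 0.112 m or horizontal distance between any of ink3, ink5 and ink4 below 0.112 m) and (horizontal distance between any of ink4, ink5 and ink1 below 0.112 m or horizontal distance between any of ink4, ink5 and ink2 below 0.112 m or horizontal distance between any of ink4, ink5 and ink3 below 0.112 m) and x of empty1 in the frame of tote between -0.085 and 0.085 m and y of empty1 in the frame of tote between -0.115 and 0.115 m and z of empty1 in the frame of tote between -0.002 and 0.014 m and angle between each of empty1, empty2, empty3's own z axis and vertical below 0.2 rad and x of empty2 in the frame of tote between -0.085 and 0.085 m and y of empty2 in the frame of tote between -0.115 and 0.115 m and z of empty2 in the frame of tote between -0.002 and 0.014 m and x of empty3 in the frame of tote between -0.085 and 0.085 m and y of empty3 in the frame of tote between -0.115 and 0.115 m and z of empty3 in the frame of tote between -0.002 and 0.014 m); the robot touches nothing.
It fails at once if one of the bystanders is disturbed (moved more than 40 mm) (distance of any of teal_case, tin, brayer, brayer2, block from where it was at the start of the episode above 0.04 m).
Of ink1, ink2, ink3, ink4, ink5 only 3 to 5 are there at a start; the rules pass over those that are not, and their reading is None.
Of empty1, empty2, empty3 only 2 to 3 are there at a start; the rules pass over those that are not, and their reading is None.
At some moment in a run one of ink1, ink2, ink3, ink4, ink5, empty1, empty2, empty3 may be knocked a few centimetres aside while the robot is not near it.
It also fails if it takes over 210 s, if anything falls off the work surface, if the arm or the gripper's body presses on something with over 40 N, if the wrist force passes 120 N, or if a joint passes its speed limit or range.

ROBOT

A 6-joint arm with a two-finger parallel gripper is mounted at the origin on the work surface. World frame = base frame: x ahead of the robot, y to its left, z up, the work surface at z = 0. Lengths are in m, angles in rad, forces in N, time in s.
With the tool pointing down it reaches from about 0.35 to 0.775 m from the base axis. Payload 7.3 kg.
Tool frame: the origin (TCP) lies midway between the tips of the shut fingers; the grasp point (between the pads) lies behind it (bot.grip_point_offset is the z of the grasp point in the tool frame, in m); z points along the fingers, y is the line along which they close (so a half turn about z gives the same grasp; the last joint's range is limited). The gripper opens to 92 mm and grips with 3 to 60 N. Pads are 19 mm wide; open, the fingers measure 130 mm over their backs; the gripper's body (75 mm by 190 mm) begins 47 mm behind the grasp point.
Start: joints at [-1.444, 0.342, 1.524, -0, 1.275, -0.146], TCP at [0.141, -0.506, 0.227] pointing down, gripper open.
Joint ranges: [-2.53, 2.53], [-0.77, 2.02], [0.04, 2.7], [-1, 4.14], [0.28, 2.66], [-3.11, 3.11]. Speed limits (rad/s): [2.57, 2.57, 3.14, 3.14, 3.14, 3.14].

INTERFACE

Orientations are given as [roll, pitch, yaw] about the fixed x, y, z axes, in that order (R = Rz(yaw) Ry(pitch) Rx(roll)).
In Python, from cell import telemetry, viewer, job_done, bot gives the robot as it stands.
- The arm moves only by the tool servo_tool, never from a script. Its argument "deltas" is a list of rows, each a list of 3 entries, a list of its own where there are three numbers: the shift along the tool's x, y, z each as a share of 250 mm, from -1 to 1, then the turn, a rotation vector about the tool's x, y, z each as a share of 90 degrees, from -1 to 1, then the closure, from 0 (fully open) to 1 (shut). In form: [[[dx, dy, dz], [ax, ay, az], claw], ...]. A call has exactly 8 rows; each row shifts and turns the commanded pose from where the row before left it, along the tool's axes as they then stand; what a row does not reach is not made up. A row lasts 1/12 s, in which the tool goes at most 41.7 mm and 7.16 degrees, less where a joint would pass 70% of its speed; a pose out of reach is approached as far as the arm can. A call with a number of a shift or a turn outside -1 to 1 is refused whole. A call with a gripper value outside its range is refused whole. The fingers move at their own pace and stop on an object; "grip_force" is the grip in N (left out, the last holds). Time passes only in rows, so rows that do not move let the fingers close, or fill a call up. It gives the time, the measured TCP pose, the force, the opening and the grip force at its end, in the units of the state.
- telemetry.observe(): the state, without advancing time (a new reading comes with each control period).
- viewer.camera(name): name is "scene" or "top"; returns a dict with "frame" (400x640x3 uint8, red, green, blue), "z_map" (400x640 float32, m along the optical axis (not along the pixel's ray), 0 where there is no reading), "intrinsics" (3x3 intrinsics, pixels), "D" ([k1, k2, p1, p2, k3] as OpenCV has them; the pictures are not rectified), "R" (3x3) and "t" (3): a world point X has camera coordinates R X + t. Camera axes: x right, y down, z forward; pixel columns grow to the right and rows downward; lengths in m; the calibration is good to about 2 mm. A picture is of the moment at which its call begins.
- job_done(): hands the job in; it is judged then, once.
The state is a dict: "clock": time; "joint_pos": joint angles; "joint_velocities": joint speeds; "effort": joint torques, N m; "ee_pos": TCP position; "tool_rot": TCP orientation; "wrist_force": force on the tool from outside, world axes, zero at the start; "wrist_torque": the same for the moment, N m; "grip_width": finger opening in m; "gripper_force": force on a finger pad.
Only numpy, scipy, OpenCV 4.12 (cv2) and the standard library are available. Lean on these libraries where they do the work, as an engineer would, in place of code of your own. Each camera call takes 0.05 s, during which the arm holds its last target. There are 200 camera calls.

## Working session

There is one attempt and no reset: what is moved stays moved. The work goes in short steps, Python scripts to look and compute and a tool call to move; the robot and the scene stay as the last step left them, time stands still between calls to the robot, and variables do not carry over. Pictures are saved under pics/ and viewed, at most 14 in all, crops included, and the job is handed in when it is done.

Besides the shell and the picture viewer there is one more tool, called after "Emit:" as a command line: name --argument value ..., lists and objects as JSON in quotes. servo_tool: Moves the arm, as the interface text tells. Shift numbers are shares of 250 mm and turn numbers shares of 90 degrees, none past 1 either way. Its arguments: {"type":"object","properties":{"deltas":{"type":"array","items":{"type":"array"}},"grip_force":{"type":"number"}},"required":["deltas"]}

```bash
ls; mkdir -p pics
python3 - <<'E'
from cell import telemetry, viewer, bot
import cv2
print(telemetry.observe(), bot.grip_point_offset)
for n in("top","scene"):
    c=viewer.camera(n); cv2.imwrite(f"pics/{n}0.png",c["frame"][:,:,::-1])
    print(c["intrinsics"],c["D"],c["R"],c["t"])
E
```

```text
pics
{'clock': 0.0, 'joint_pos': array([-1.44398358e+00,  3.42704967e-01,  1.52502217e+00, -2.49225973e-05,
        1.27538616e+00, -1.46014202e-01]), 'joint_velocities': array([-0.00034286, -0.00282753, -0.00072359, -0.00127497,  0.00121016,
        0.00069489]), 'effort': array([ 6.70641803e-04, -4.31235909e+01, -2.44215131e+01,  7.18018273e-02,
        5.59145375e-02, -1.13878298e-04]), 'ee_pos': array([ 0.14141864, -0.50517162,  0.22605238]), 'tool_rot': array([-3.14008472e+00, -1.97669511e-04,  2.72834069e-01]), 'wrist_force': array([-0.29068301, -0.1483857 , -0.27482054]), 'wrist_torque': array([ 0.06180472, -0.00905932, -0.02448258]), 'gripper_force': 0.0, 'grip_width': 0.09170103911153876} -0.0188
[[484.65343674   0.         317.79477266]
 [  0.         484.65343674 194.75227891]
 [  0.           0.           1.        ]] [-0.04356768  0.          0.          0.          0.        ] [[ 5.46802181e-03 -9.99983259e-01  1.89277072e-03]
 [-9.85789222e-01 -5.70818965e-03 -1.67889921e-01]
 [ 1.67897914e-01 -9.47847231e-04 -9.85803932e-01]] [0.01706311 0.52309805 1.45299419]
[[486.48048838   0.         320.48003511]
 [  0.         486.48048838 193.87432518]
 [  0.           0.           1.        ]] [-0.09627478  0.          0.          0.          0.        ] [[ 0.8344801   0.55093873  0.01046329]
 [ 0.47790547 -0.71414648 -0.51146962]
 [-0.2743161   0.43181168 -0.85923766]] [-0.45145041 -0.19089961  1.6750453 ]
```

View pics/top0.png

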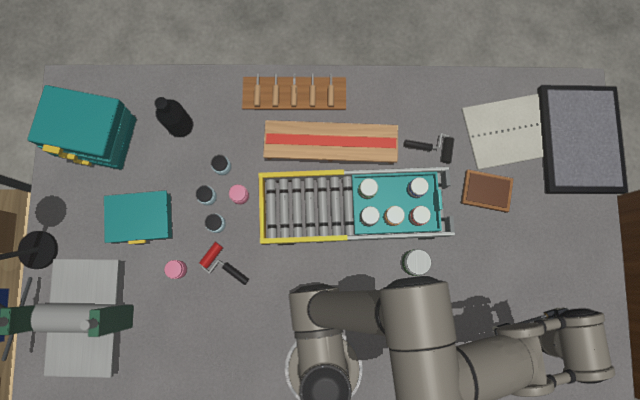

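View pics/scene0.png

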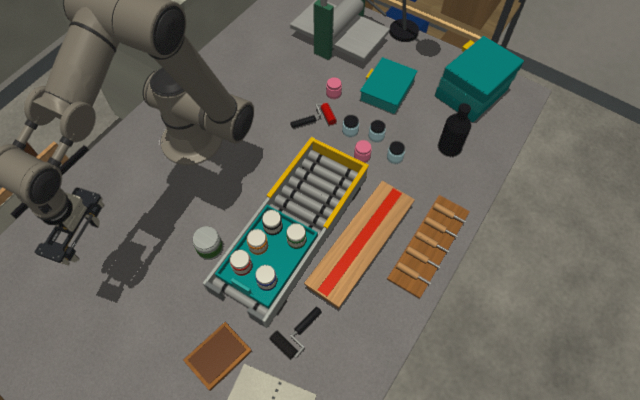

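Top view shows: full jars (white caps) in the tote at (369,188), (419,187), (371,216), (395,215), (421,215). Empties (black caps) are at (221,164), (205,195), (214,222). Lookalikes are the pink jars at (238,194) and (175,269), the tin with a white lid at (417,262), the black bottle at (174,117), and for the tote the teal case at (137,216) and the teal box at (80,127). I choose black caps with clear bodies and the open tote on the rollers with its tab near (441,205).

```bash
cat > h.py <<'E'
import numpy as np, cv2
from cell import telemetry, viewer, job_done, bot
def cloud(n="top",save=None):
    c=viewer.camera(n); K,D,R,t=(np.array(c[k],float) for k in("intrinsics","D","R","t"))
    h,w=c["z_map"].shape; uv=np.stack(np.meshgrid(np.arange(w),np.arange(h)),-1).reshape(-1,1,2).astype(float)
    xy=cv2.undistortPoints(uv,K,D).reshape(h,w,2); z=c["z_map"][...,None]
    P=(np.concatenate([xy*z,z],-1)-t)@R; P[c["z_map"]==0]=np.nan
    if save: cv2.imwrite(save,c["frame"][:,:,::-1])
    return c["frame"],P
def rect(P,m,T=None):
    p=P[m][:,:2].astype(np.float32); return cv2.minAreaRect(p*1000)
def caps(f,P,lo,hi,dark,zr):
    """blobs of cap tops at height range zr inside window lo..hi"""
    z=P[...,2]; hsv=cv2.cvtColor(f,cv2.COLOR_RGB2HSV)
    m=(P[...,0]>lo[0])&(P[...,0]<hi[0])&(P[...,1]>lo[1])&(P[...,1]<hi[1])&(z>zr[0])&(z<zr[1])
    m&=(hsv[...,2]<80) if dark else (hsv[...,2]>150)&(hsv[...,1]<70)
    n,l,s,_=cv2.connectedComponentsWithStats(m.astype(np.uint8))
    out=[]
    for i in range(1,n):
        if s[i,4]<60: continue
        q=P[l==i]; c,r=cv2.minEnclosingCircle(q[:,:2].astype(np.float32))
        out.append((np.round(np.median(q,0),3),np.round((q.max(0)+q.min(0))[:2]/2,3),round(r,3),s[i,4]))
    return out
E
cat > m.py <<'E'
from h import *
f,P=cloud("top"); z=P[...,2]; x,y=P[...,0],P[...,1]
hsv=cv2.cvtColor(f,cv2.COLOR_RGB2HSV); H,S,V=(hsv[...,i] for i in range(3))
for uv in [(330,142),(400,216),(300,205),(205,195),(415,262),(441,205)]: print(uv,P[uv[1],uv[0]].round(3))
v,u=np.mgrid[:400,:640]; box=lambda a,b,c,d:(u>a)&(u<b)&(v>c)&(v<d)
print("conv",rect(P,box(250,465,165,250)&(z>.06)&(z<.085)))
print("yellow",rect(P,box(250,360,165,250)&(z>.06)&(z<.085)&(H>15)&(H<35)&(S>120)))
print("stripe",rect(P,box(255,405,115,168)&(z>.04)&(z<.056)&((H<8)|(H>172))&(S>150)))
print("shelf",rect(P,box(255,405,115,168)&(z>.04)&(z<.056)))
tm=box(340,450,170,245)&(H>80)&(H<95)&(S>120)&(z>.064)
print("tote",rect(P,tm), "tabtop",rect(P,tm&(z>.09)))
for c in caps(f,P,(.35,-.4),(.7,.1),0,(.095,.125)): print("full",c)
for c in caps(f,P,(.35,.1),(.7,.42),1,(.04,.075)): print("empty",c)
E
python3 m.py
python3 - <<'E'
import cv2
i=cv2.imread("pics/top0.png"); cv2.imwrite("pics/crop0.png",cv2.resize(i[110:275,165:460],None,fx=2.7,fy=2.7))
E
```

```text
(330, 142) [ 0.689 -0.017  0.053]
(400, 216) [ 0.45  -0.221  0.113]
(300, 205) [0.491 0.075 0.043]
(205, 195) [0.518 0.366 0.055]
(415, 262) [ 0.317 -0.271  0.068]
(441, 205) [ 0.484 -0.345  0.105]
conv ((473.8584899902344, -95.1502685546875), (249.89187622070312, 587.3178100585938), 2.198086738586426)
yellow ((484.0867919921875, 67.4939193725586), (214.04806518554688, 258.3461608886719), 2.868525266647339)
stripe ((694.872802734375, -19.519027709960938), (406.1065368652344, 32.997230529785156), 88.40139770507812)
shelf ((696.070556640625, -18.61041259765625), (420.7867126464844, 123.56756591796875), 88.14510345458984)
tote ((496.3468322753906, -216.7768096923828), (178.99160766601562, 260.7454528808594), 2.378845691680908) tabtop ((497.1618957519531, -338.12701416015625), (45.13108444213867, 1.9356235265731812), 2.029622793197632)
full (array([ 0.541, -0.281,  0.11 ]), array([ 0.542, -0.281]), 0.027, np.int32(236))
full (array([ 0.536, -0.131,  0.11 ]), array([ 0.538, -0.131]), 0.027, np.int32(237))
full (array([ 0.453, -0.133,  0.11 ]), array([ 0.454, -0.134]), 0.027, np.int32(239))
full (array([ 0.455, -0.207,  0.11 ]), array([ 0.455, -0.208]), 0.027, np.int32(250))
full (array([ 0.456, -0.285,  0.11 ]), array([ 0.456, -0.285]), 0.026, np.int32(237))
empty (array([0.62 , 0.327, 0.059]), array([0.621, 0.328]), 0.025, np.int32(191))
empty (array([0.522, 0.37 , 0.059]), array([0.523, 0.37 ]), 0.026, np.int32(201))
empty (array([0.435, 0.339, 0.059]), array([0.436, 0.339]), 0.025, np.int32(202))
```

View pics/crop0.png

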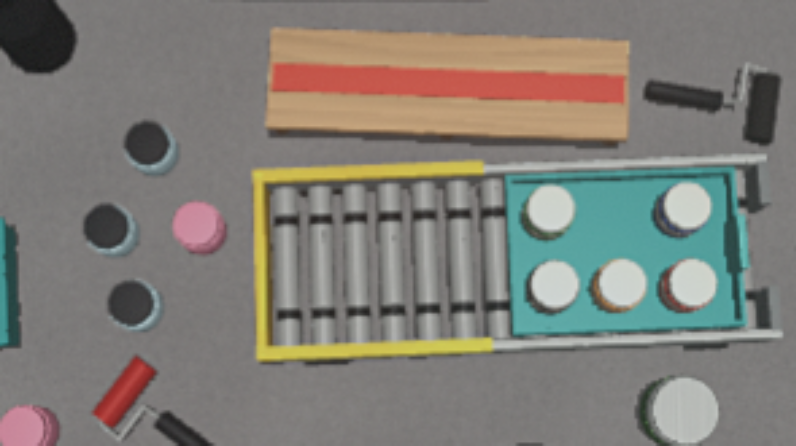

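The crop confirms five white-capped jars in the open tote, three clear jars with black caps at crop (150,142), (110,228) and (133,303), and a pink lookalike at (198,228). I'll start with the tote: go to its grip tab.

Emit:
servo_tool --deltas '[[[0,0,0],[0,0,0.0735],0.5],[[0,0,0],[0,0,0.0735],0.5],[[0.146,-0.0593,0],[0,0,0],0.5],[[0.146,-0.0593,0],[0,0,0],0.5],[[0.146,-0.0593,0],[0,0,0],0.5],[[0.146,-0.0593,0],[0,0,0],0.5],[[0.146,-0.0593,0],[0,0,0],0.5],[[0.146,-0.0593,0],[0,0,0],0.5]]' --grip_force 30

```text
clock: 0.82
ee_pos: [0.358, -0.4063, 0.2266]
tool_rot: [-3.141, 0.0, 0.042]
wrist_force: [0.2, 0.0, 0.3]
grip_width: 0.0467
gripper_force: 0.0
```

Emit:
servo_tool --deltas '[[[0.146,-0.0593,0],[0,0,0],0.5],[[0.146,-0.0593,0],[0,0,0],0.5],[[0.146,-0.0593,0],[0,0,0],0.5],[[0.146,-0.0593,0],[0,0,0],0.5],[[0,0,0.1],[0,0,0],0.5],[[0,0,0.1],[0,0,0],0.5],[[0,0,0],[0,0,0],0.5],[[0,0,0],[0,0,0],0.5]]'

```text
clock: 1.48
ee_pos: [0.4993, -0.3415, 0.1755]
tool_rot: [-3.139, 0.003, 0.042]
wrist_force: [0.1, -0.3, 0.3]
grip_width: 0.0459
gripper_force: 0.0
```

Emit:
servo_tool --deltas '[[[0,0,0.0955],[0,0,0],0.5],[[0,0,0.0955],[0,0,0],0.5],[[0,0,0.0955],[0,0,0],0.5],[[0,0,0.0955],[0,0,0],0.5],[[0,0,0],[0,0,0],0.5],[[0,0,0],[0,0,0],1],[[0,0,0],[0,0,0],1],[[0,0,0],[0,0,0],1]]'

```text
clock: 2.15
ee_pos: [0.501, -0.3434, 0.0838]
tool_rot: [3.139, -0.003, 0.042]
wrist_force: [0.2, 0.2, 0.9]
grip_width: 0.0307
gripper_force: 0.0
```

Run:
```python
from h import *
print(telemetry.observe())
f,P=cloud("scene","pics/s1.png"); i=cv2.imread("pics/s1.png"); cv2.imwrite("pics/s1c.png",cv2.resize(i[130:350,150:400],None,fx=2.6,fy=2.6))
```

```text
{'clock': 2.15, 'joint_pos': array([-7.27003904e-01,  6.25941715e-01,  1.47231993e+00, -7.02318024e-05,
        1.03903490e+00,  8.02287442e-01]), 'joint_velocities': array([ 4.84375485e-03,  1.43952208e-03,  8.48932512e-03,  2.18405805e-04,
       -8.23367993e-03,  4.57793341e-05]), 'effort': array([-7.27790524e-02, -5.33182383e+01, -2.11279535e+01,  6.81547914e-02,
       -1.95282645e-02,  3.42566159e-05]), 'ee_pos': array([ 0.50095745, -0.343393  ,  0.08380271]), 'tool_rot': array([ 3.13856295e+00, -3.04648708e-03,  4.15450770e-02]), 'wrist_force': array([0.18422563, 0.16503535, 0.87274494]), 'wrist_torque': array([ 0.01995111, -0.02309525,  0.03276621]), 'gripper_force': 0.0, 'grip_width': 0.030659310237318695}
```

View pics/s1c.png

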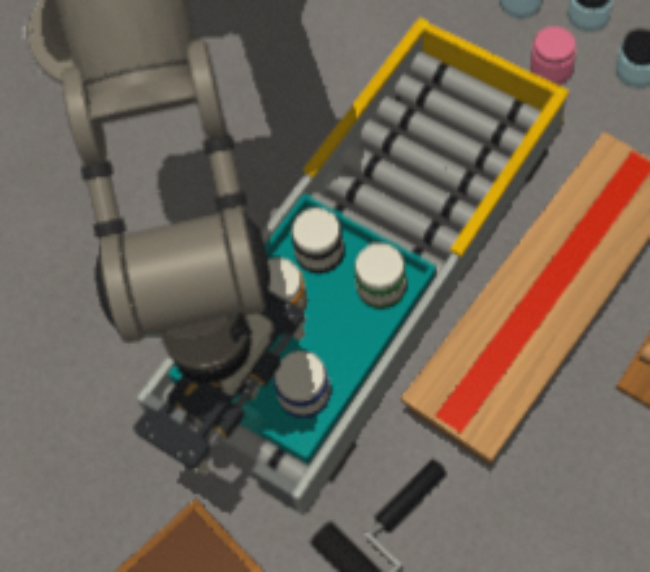

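The crop shows the gripper straddling the entry-side wall at crop (205,400), the jars standing undisturbed. The fingers are still closing.

Emit:
servo_tool --deltas '[[[0,0,0],[0,0,0],1],[[0,0,0],[0,0,0],1],[[0,0,0],[0,0,0],1],[[0,0,0],[0,0,0],1],[[0,0,0],[0,0,0],1],[[0,0,0],[0,0,0],1],[[0,0,0],[0,0,0],1],[[0,0,0],[0,0,0],1]]'

```text
clock: 2.87
ee_pos: [0.5002, -0.3425, 0.082]
tool_rot: [3.141, -0.001, 0.042]
wrist_force: [-0.9, 0.5, 5.2]
grip_width: 0.0098
gripper_force: 30.0
```

Emit:
servo_tool --deltas '[[[0,-0.02,0],[0,0,0],1],[[0,-0.04,0],[0,0,0],1],[[0,-0.06,0],[0,0,0],1],[[0,-0.08,0],[0,0,0],1],[[0,-0.09,0],[0,0,0],1],[[0,-0.09,0],[0,0,0],1],[[0,-0.09,0],[0,0,0],1],[[0,-0.09,0],[0,0,0],1]]'

```text
clock: 3.53
ee_pos: [0.4939, -0.2022, 0.082]
tool_rot: [3.139, -0.001, 0.042]
wrist_force: [-2.8, -4.2, 7.2]
grip_width: 0.0095
gripper_force: 30.0
```

Emit:
servo_tool --deltas '[[[0,-0.09,0],[0,0,0],1],[[0,-0.09,0],[0,0,0],1],[[0,-0.09,0],[0,0,0],1],[[0,-0.08,0],[0,0,0],1],[[0,-0.06,0],[0,0,0],1],[[0,-0.04,0],[0,0,0],1],[[0,-0.03,0],[0,0,0],1],[[0,-0.016,0],[0,0,0],1]]'

```text
clock: 4.2
ee_pos: [0.4882, -0.0776, 0.082]
tool_rot: [3.141, 0.001, 0.043]
wrist_force: [-5.3, -2.7, 10.8]
grip_width: 0.01
gripper_force: 30.0
```

Run:
```python
from h import *
s=telemetry.observe(); print(s['ee_pos'],s['wrist_force'],s['wrist_torque'],s['grip_width'])
f,P=cloud("top","pics/t2.png"); z=P[...,2]
hsv=cv2.cvtColor(f,cv2.COLOR_RGB2HSV); H,S=hsv[...,0],hsv[...,1]
m=(z>.064)&(z<.085)&(P[...,0]>.38)&(P[...,0]<.62)&(P[...,1]>-.1)&(P[...,1]<.25)
t=m&(H>80)&(H<95)&(S>120); print("tote",rect(P,t)); yl=m&(H>15)&(H<35)&(S>120); print("yel",rect(P,yl))
c=(P[...,0]>.46)&(P[...,0]<.52); print(P[t&c][:,1].max(), P[yl&c][:,1].min(), P[yl&c][:,1].max())
i=cv2.imread("pics/t2.png"); cv2.imwrite("pics/t2c.png",cv2.resize(i[110:270,180:460],None,fx=2.7,fy=2.7))
```

```text
[ 0.48821436 -0.07757016  0.08198813] [-5.3419557  -2.72465296 10.75327498] [-0.43830425  0.75947913  0.05743743] 0.010021733017467232
tote ((482.30767822265625, 80.69624328613281), (178.10244750976562, 194.9707794189453), 2.015963315963745)
yel ((485.7184143066406, 85.84093475341797), (212.661376953125, 222.6461639404297), 1.4878288507461548)
0.17469672840968845 0.18516158023892904 0.19752720768725218
```

View pics/t2c.png

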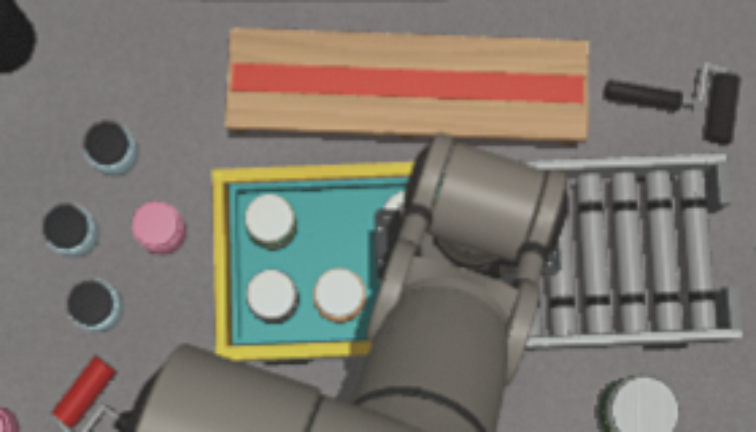

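The picture shows the tote deep in the bay, with a small gap left at crop x≈232 to the end plate. About 7 mm more.

Emit:
servo_tool --deltas '[[[0.004,-0.012,0],[0,0,0],1],[[0,-0.012,0],[0,0,0],1],[[0,-0.004,0],[0,0,0],1],[[0,0,0],[0,0,0],1],[[0,0,0],[0,0,0],1],[[0,0,0],[0,0,0],1],[[0,0,0],[0,0,0],1],[[0,0,0],[0,0,0],1]]'

```text
clock: 4.92
ee_pos: [0.488, -0.071, 0.082]
tool_rot: [-3.141, 0.003, 0.042]
wrist_force: [-7.9, 0.5, 14.9]
grip_width: 0.0102
gripper_force: 30.0
```

Emit:
servo_tool --deltas '[[[0,0,0],[0,0,0],0.6],[[0,0,0],[0,0,0],0.6],[[0,0,0],[0,0,0],0.6],[[0,0,0],[0,0,0],0.6],[[0,0,0],[0,0,0],0.6],[[0,0,0],[0,0,0],0.6],[[0,0,-0.06],[0,0,0],0.6],[[0,0,-0.12],[0,0,0],0.6]]'

```text
clock: 5.58
ee_pos: [0.4874, -0.0708, 0.1237]
tool_rot: [-3.139, 0.007, 0.042]
wrist_force: [0.5, -0.8, -0.1]
grip_width: 0.0368
gripper_force: 0.0
```

Emit:
servo_tool --deltas '[[[0,0,-0.15],[0,0,0],0.3],[[0,0,-0.15],[0,0,0],0.3],[[-0.1,0.13,0],[0,0,0],0.3],[[-0.1,0.13,0],[0,0,0],0.3],[[-0.1,0.13,0],[0,0,0],0.3],[[-0.1,0.13,0],[0,0,0],0.3],[[0,0.15,0],[0,0,0],0.3],[[0,0.15,0],[0,0,0],0.3]]'

```text
clock: 6.25
ee_pos: [0.3969, -0.2818, 0.2017]
tool_rot: [3.141, -0.0, 0.041]
wrist_force: [1.3, 0.1, 0.1]
grip_width: 0.0641
gripper_force: 0.0
```

Emit:
servo_tool --deltas '[[[0,0,0],[0,0,-0.079],0.3],[[0,0,0],[0,0,-0.079],0.3],[[0,0,0],[0,0,-0.079],0.3],[[0,0,0],[0,0,-0.079],0.3],[[0,0,0],[0,0,-0.079],0.3],[[0,0,0],[0,0,-0.079],0.3],[[0,0,0],[0,0,-0.079],0.3],[[0,0,0],[0,0,-0.079],0.3]]'

```text
clock: 6.92
ee_pos: [0.3982, -0.2803, 0.2011]
tool_rot: [-3.141, -0.0, 1.041]
wrist_force: [-0.2, 1.1, 0.4]
grip_width: 0.064
gripper_force: 0.0
```

```bash
cat > m2.py <<'E'
from h import *
s=telemetry.observe(); print(s['clock'],s['ee_pos'].round(4),s['tool_rot'].round(4),s['grip_width'])
f,P=cloud("top","pics/last.png"); z=P[...,2]
hsv=cv2.cvtColor(f,cv2.COLOR_RGB2HSV); H,S=hsv[...,0],hsv[...,1]
m=(z>.064)&(z<.085)&(P[...,0]>.38)&(P[...,0]<.62)&(P[...,1]>-.45)&(P[...,1]<.25)
t=m&(H>80)&(H<95)&(S>120); print("tote",rect(P,t))
for a in caps(f,P,(.35,-.4),(.6,.25),0,(.095,.125)): print("full",a)
for a in caps(f,P,(.6,-.4),(.78,.25),0,(.095,.125)): print("shelf",a)
for a in caps(f,P,(.35,.1),(.75,.45),1,(.045,.075)): print("empty",a)
for a in caps(f,P,(.35,-.4),(.6,.25),1,(.095,.125)): print("empty in tote",a)
E
python3 m2.py
```

```text
6.9167 [ 0.3982 -0.2803  0.2011] [-3.1413 -0.      1.0408] 0.0639607654789312
tote ((483.6522216796875, 54.366302490234375), (178.1922149658203, 255.46910095214844), 2.0276525020599365)
full (array([ 0.529, -0.01 ,  0.11 ]), array([ 0.53, -0.01]), 0.027, np.int32(238))
full (array([0.525, 0.141, 0.11 ]), array([0.525, 0.142]), 0.027, np.int32(246))
full (array([0.443, 0.063, 0.11 ]), array([0.444, 0.063]), 0.027, np.int32(257))
full (array([ 0.443, -0.013,  0.11 ]), array([ 0.445, -0.015]), 0.027, np.int32(255))
full (array([0.441, 0.137, 0.11 ]), array([0.441, 0.138]), 0.026, np.int32(249))
empty (array([0.619, 0.327, 0.059]), array([0.62 , 0.328]), 0.025, np.int32(193))
empty (array([0.522, 0.37 , 0.059]), array([0.522, 0.371]), 0.026, np.int32(201))
empty (array([0.435, 0.338, 0.059]), array([0.436, 0.338]), 0.025, np.int32(198))
```

Emit:
servo_tool --deltas '[[[0,0,0],[0,0,-0.0675],0.29],[[0,0,0],[0,0,-0.0675],0.29],[[0,0,0],[0,0,-0.0675],0.29],[[0,0,0],[0,0,-0.0675],0.29],[[0,0,0],[0,0,-0.0675],0.29],[[0.135,0.066,0],[0,0,0],0.29],[[0.135,0.066,0],[0,0,0],0.29],[[0.135,0.066,0],[0,0,0],0.29]]'

```text
clock: 7.63
ee_pos: [0.4486, -0.1787, 0.2011]
tool_rot: [3.142, -0.0, 1.559]
wrist_force: [1.4, -0.4, -0.4]
grip_width: 0.0651
gripper_force: 0.0
```

Emit:
servo_tool --deltas '[[[0.135,0.066,0],[0,0,0],0.29],[[0.135,0.066,0],[0,0,0],0.29],[[0.135,0.066,0],[0,0,0],0.29],[[0.135,0.066,0],[0,0,0],0.29],[[0.135,0.066,0],[0,0,0],0.29],[[0,0,0.1],[0,0,0],0.29],[[0,0,0.1],[0,0,0],0.29],[[0,0,0],[0,0,0],0.29]]'

```text
clock: 8.3
ee_pos: [0.5293, -0.0099, 0.1469]
tool_rot: [-3.133, -0.001, 1.564]
wrist_force: [-1.8, -0.4, -0.5]
grip_width: 0.065
gripper_force: 0.0
```

Emit:
servo_tool --deltas '[[[0,0,0.071],[0,0,0],0.29],[[0,0,0.071],[0,0,0],0.29],[[0,0,0.071],[0,0,0],0.29],[[0,0,0.071],[0,0,0],0.29],[[0,0,0],[0,0,0],0.29],[[0,0,0],[0,0,0],1],[[0,0,0],[0,0,0],1],[[0,0,0],[0,0,0],1]]'

```text
clock: 8.97
ee_pos: [0.5327, -0.0115, 0.0817]
tool_rot: [3.139, 0.0, 1.564]
wrist_force: [-0.8, -0.7, -0.7]
grip_width: 0.0552
gripper_force: 30.0
```

Emit:
servo_tool --deltas '[[[0,0,0],[0,0,0],1],[[0,0,0],[0,0,0],1],[[0,0,-0.04],[0,0,0],1],[[0,0,-0.06],[0,0,0],1],[[0,0,-0.06],[0,0,0],1],[[0,0,-0.06],[0,0,0],1],[[0,0,-0.04],[0,0,0],1],[[0,0,0],[0,0,0],1]]'

```text
clock: 9.63
ee_pos: [0.5332, -0.0113, 0.1478]
tool_rot: [3.137, 0.001, 1.565]
wrist_force: [0.7, -0.7, -1.2]
grip_width: 0.0553
gripper_force: 30.0
```

Emit:
servo_tool --deltas '[[[-0.079,0.079,0],[0,0,0],1],[[-0.079,0.079,0],[0,0,0],1],[[-0.079,0.079,0],[0,0,0],1],[[-0.079,0.079,0],[0,0,0],1],[[-0.079,0.079,0],[0,0,0],1],[[-0.079,0.079,0],[0,0,0],1],[[-0.079,0.079,0],[0,0,0],1],[[-0.079,0.079,0],[0,0,0],1]]'

```text
clock: 10.3
ee_pos: [0.6892, -0.171, 0.1441]
tool_rot: [-3.14, -0.001, 1.565]
wrist_force: [0.1, 1.2, -1.0]
grip_width: 0.0553
gripper_force: 30.0
```

Emit:
servo_tool --deltas '[[[0,0,0.07],[0,0,0],1],[[0,0,0.07],[0,0,0],1],[[0,0,0.06],[0,0,0],1],[[0,0,0.04],[0,0,0],1],[[0,0,0.01],[0,0,0],1],[[0,0,0],[0,0,0],1],[[0,0,0],[0,0,0],1],[[0,0,0],[0,0,0],1]]'

```text
clock: 10.97
ee_pos: [0.6895, -0.1702, 0.0837]
tool_rot: [3.14, 0.001, 1.565]
wrist_force: [0.3, -0.5, -1.6]
grip_width: 0.0556
gripper_force: 30.0
```

Emit:
servo_tool --deltas '[[[0,0,0.007],[0,0,0],1],[[0,0,0.006],[0,0,0],1],[[0,0,0],[0,0,0],1],[[0,0,0],[0,0,0],0.29],[[0,0,0],[0,0,0],0.29],[[0,0,0],[0,0,0],0.29],[[0,0,-0.06],[0,0,0],0.29],[[0,0,-0.1],[0,0,0],0.29]]'

```text
clock: 11.63
ee_pos: [0.6871, -0.1695, 0.1163]
tool_rot: [-3.135, -0.002, 1.565]
wrist_force: [0.6, 0.1, 0.6]
grip_width: 0.0653
gripper_force: 0.0
```

Emit:
servo_tool --deltas '[[[0,0,-0.12],[0,0,0],0.29],[[0.125,-0.066,0],[0,0,0],0.29],[[0.125,-0.066,0],[0,0,0],0.29],[[0.125,-0.066,0],[0,0,0],0.29],[[0.125,-0.066,0],[0,0,0],0.29],[[0.125,-0.066,0],[0,0,0],0.29],[[0.125,-0.066,0],[0,0,0],0.29],[[0.125,-0.066,0],[0,0,0],0.29]]'

```text
clock: 12.3
ee_pos: [0.5737, 0.0506, 0.1496]
tool_rot: [3.141, 0.0, 1.565]
wrist_force: [0.3, 0.5, 0.9]
grip_width: 0.0651
gripper_force: 0.0
```

```bash
python3 m2.py
```

```text
12.3 [0.5737 0.0506 0.1496] [3.1413 0.     1.5646] 0.06514795065897815
tote ((484.9326171875, 54.26421356201172), (177.99356079101562, 255.52523803710938), 1.9371447563171387)
full (array([ 0.44 , -0.019,  0.11 ]), array([ 0.444, -0.019]), 0.027, np.int32(185))
shelf (array([ 0.689, -0.167,  0.109]), array([ 0.689, -0.168]), 0.027, np.int32(220))
empty (array([0.62 , 0.326, 0.059]), array([0.621, 0.328]), 0.025, np.int32(193))
empty (array([0.523, 0.369, 0.059]), array([0.522, 0.371]), 0.026, np.int32(200))
empty (array([0.435, 0.338, 0.058]), array([0.436, 0.339]), 0.025, np.int32(202))
```

Emit:
servo_tool --deltas '[[[0.122,-0.064,0],[0,0,0],0.29],[[0.122,-0.064,0],[0,0,0],0.29],[[0.122,-0.064,0],[0,0,0],0.29],[[0,0,0],[0,0,0],0.29],[[0,0,0.08],[0,0,0],0.29],[[0,0,0.08],[0,0,0],0.29],[[0,0,0.07],[0,0,0],0.29],[[0,0,0.05],[0,0,0],0.29]]'

```text
clock: 13.02
ee_pos: [0.527, 0.1407, 0.078]
tool_rot: [-3.14, 0.0, 1.565]
wrist_force: [-0.3, 0.6, -0.0]
grip_width: 0.0651
gripper_force: 0.0
```

Emit:
servo_tool --deltas '[[[0,0,0],[0,0,0],0.29],[[0,0,0],[0,0,0],1],[[0,0,0],[0,0,0],1],[[0,0,0],[0,0,0],1],[[0,0,0],[0,0,0],1],[[0,0,0],[0,0,0],1],[[0,0,0],[0,0,0],1],[[0,0,0],[0,0,0],1]]'

```text
clock: 13.68
ee_pos: [0.5278, 0.1411, 0.0801]
tool_rot: [3.14, 0.0, 1.565]
wrist_force: [-0.8, -0.7, 4.2]
grip_width: 0.0551
gripper_force: 30.0
```

Emit:
servo_tool --deltas '[[[0,0,-0.05],[0,0,0],1],[[0,0,-0.07],[0,0,0],1],[[0,0,-0.08],[0,0,0],1],[[0,0,-0.06],[0,0,0],1],[[-0.005,0.06,0],[0,0,0],1],[[-0.005,0.11,0],[0,0,0],1],[[-0.01,0.12,0],[0,0,0],1],[[-0.01,0.12,0],[0,0,0],1]]'

```text
clock: 14.35
ee_pos: [0.6306, 0.133, 0.1446]
tool_rot: [-3.141, 0.0, 1.565]
wrist_force: [0.4, 0.5, -1.2]
grip_width: 0.055
gripper_force: 30.0
```

Emit:
servo_tool --deltas '[[[-0.005,0.12,0],[0,0,0],1],[[-0.005,0.1,0],[0,0,0],1],[[0,0.058,0],[0,0,0],1],[[0,0,0.06],[0,0,0],1],[[0,0,0.08],[0,0,0],1],[[0,0,0.07],[0,0,0],1],[[0,0,0.04],[0,0,0],1],[[0,0,0],[0,0,0],1]]'

```text
clock: 15.02
ee_pos: [0.6979, 0.13, 0.0796]
tool_rot: [-3.137, 0.0, 1.565]
wrist_force: [0.1, 0.0, -1.4]
grip_width: 0.0553
gripper_force: 30.0
```

Emit:
servo_tool --deltas '[[[0,0,0.008],[0,0,0],1],[[0,0,0],[0,0,0],1],[[0,0,0],[0,0,0],0.29],[[0,0,0],[0,0,0],0.29],[[0,0,0],[0,0,0],0.29],[[0,0,-0.06],[0,0,0],0.29],[[0,0,-0.1],[0,0,0],0.29],[[0,0,-0.12],[0,0,0],0.29]]'

```text
clock: 15.68
ee_pos: [0.6983, 0.1299, 0.1491]
tool_rot: [-3.138, 0.0, 1.565]
wrist_force: [0.7, -0.1, 0.9]
grip_width: 0.065
gripper_force: 0.0
```

Emit:
servo_tool --deltas '[[[0.004,-0.128,0],[0,0,0],0.29],[[0.004,-0.128,0],[0,0,0],0.29],[[0.004,-0.128,0],[0,0,0],0.29],[[0.004,-0.128,0],[0,0,0],0.29],[[0.004,-0.128,0],[0,0,0],0.29],[[0.004,-0.128,0],[0,0,0],0.29],[[0.004,-0.128,0],[0,0,0],0.29],[[0.004,-0.128,0],[0,0,0],0.29]]'

```text
clock: 16.35
ee_pos: [0.442, 0.1396, 0.1505]
tool_rot: [3.14, -0.0, 1.565]
wrist_force: [-0.7, 0.2, 0.6]
grip_width: 0.0649
gripper_force: 0.0
```

```bash
python3 m2.py
```

```text
16.35 [0.442  0.1396 0.1505] [ 3.1401e+00 -2.0000e-04  1.5647e+00] 0.0648713716598643
tote ((485.6456298828125, 14.299224853515625), (177.27423095703125, 174.684814453125), 2.205221652984619)
full (array([0.443, 0.063, 0.11 ]), array([0.444, 0.062]), 0.027, np.int32(251))
full (array([ 0.443, -0.013,  0.11 ]), array([ 0.445, -0.015]), 0.027, np.int32(247))
shelf (array([0.699, 0.129, 0.109]), array([0.698, 0.131]), 0.027, np.int32(229))
shelf (array([ 0.689, -0.167,  0.109]), array([ 0.688, -0.169]), 0.027, np.int32(220))
empty (array([0.62 , 0.327, 0.059]), array([0.62 , 0.327]), 0.025, np.int32(194))
empty (array([0.523, 0.369, 0.059]), array([0.522, 0.371]), 0.026, np.int32(201))
empty (array([0.435, 0.338, 0.059]), array([0.436, 0.339]), 0.025, np.int32(202))
```

Emit:
servo_tool --deltas '[[[0,0,0.08],[0,0,0],0.29],[[0,0,0.08],[0,0,0],0.29],[[0,0,0.07],[0,0,0],0.29],[[0,0,0.05],[0,0,0],0.29],[[0,0,0],[0,0,0],0.29],[[0,0,0],[0,0,0],1],[[0,0,0],[0,0,0],1],[[0,0,0],[0,0,0],1]]'

```text
clock: 17.07
ee_pos: [0.444, 0.1397, 0.0809]
tool_rot: [3.14, -0.0, 1.565]
wrist_force: [0.5, 0.7, -2.1]
grip_width: 0.055
gripper_force: 30.0
```

Emit:
servo_tool --deltas '[[[0,0,0],[0,0,0],1],[[0,0,0],[0,0,0],1],[[0,0,0],[0,0,0],1],[[0,0,-0.05],[0,0,0],1],[[0,0,-0.08],[0,0,0],1],[[0,0,-0.08],[0,0,0],1],[[0,0,-0.05],[0,0,0],1],[[0,0,0],[0,0,0],1]]'

```text
clock: 17.73
ee_pos: [0.4447, 0.1398, 0.1473]
tool_rot: [3.137, -0.001, 1.565]
wrist_force: [1.5, 0.5, -1.0]
grip_width: 0.0553
gripper_force: 30.0
```

Emit:
servo_tool --deltas '[[[-0.033,0.07,0],[0,0,0],1],[[-0.033,0.1,0],[0,0,0],1],[[-0.033,0.115,0],[0,0,0],1],[[-0.033,0.115,0],[0,0,0],1],[[-0.033,0.115,0],[0,0,0],1],[[-0.033,0.115,0],[0,0,0],1],[[-0.033,0.115,0],[0,0,0],1],[[-0.033,0.115,0],[0,0,0],1]]'

```text
clock: 18.4
ee_pos: [0.6585, 0.0718, 0.1431]
tool_rot: [-3.139, 0.0, 1.565]
wrist_force: [0.2, -0.1, -0.9]
grip_width: 0.0551
gripper_force: 30.0
```

Emit:
servo_tool --deltas '[[[-0.033,0.1,0],[0,0,0],1],[[-0.03,0.064,0],[0,0,0],1],[[0,0,0],[0,0,0],1],[[0,0,0.08],[0,0,0],1],[[0,0,0.08],[0,0,0],1],[[0,0,0.06],[0,0,0],1],[[0,0,0.03],[0,0,0],1],[[0,0,0],[0,0,0],1]]'

```text
clock: 19.07
ee_pos: [0.697, 0.0566, 0.0805]
tool_rot: [-3.137, -0.0, 1.565]
wrist_force: [0.1, 0.6, -2.3]
grip_width: 0.0553
gripper_force: 30.0
```

Emit:
servo_tool --deltas '[[[0,0,0.008],[0,0,0],1],[[0,0,0],[0,0,0],1],[[0,0,0],[0,0,0],0.29],[[0,0,0],[0,0,0],0.29],[[0,0,0],[0,0,0],0.29],[[0,0,-0.06],[0,0,0],0.29],[[0,0,-0.1],[0,0,0],0.29],[[0,0,-0.12],[0,0,0],0.29]]'

```text
clock: 19.73
ee_pos: [0.6978, 0.0563, 0.1496]
tool_rot: [-3.138, 0.0, 1.565]
wrist_force: [0.7, -1.1, 0.2]
grip_width: 0.0653
gripper_force: 0.0
```

Emit:
servo_tool --deltas '[[[0.003,-0.1265,0],[0,0,0],0.29],[[0.003,-0.1265,0],[0,0,0],0.29],[[0.003,-0.1265,0],[0,0,0],0.29],[[0.003,-0.1265,0],[0,0,0],0.29],[[0.003,-0.1265,0],[0,0,0],0.29],[[0.003,-0.1265,0],[0,0,0],0.29],[[0.003,-0.1265,0],[0,0,0],0.29],[[0.003,-0.1265,0],[0,0,0],0.29]]'

```text
clock: 20.4
ee_pos: [0.4445, 0.0638, 0.1509]
tool_rot: [3.14, 0.0, 1.565]
wrist_force: [0.8, 0.0, 0.1]
grip_width: 0.0651
gripper_force: 0.0
```

```bash
python3 m2.py
```

```text
20.4 [0.4445 0.0638 0.1509] [3.1401e+00 1.0000e-04 1.5648e+00] 0.06510273493204148
tote ((483.48321533203125, 54.540245056152344), (176.95721435546875, 254.18089294433594), 2.57204270362854)
full (array([ 0.441, -0.019,  0.11 ]), array([ 0.442, -0.021]), 0.026, np.int32(182))
shelf (array([0.698, 0.13 , 0.109]), array([0.699, 0.131]), 0.027, np.int32(229))
shelf (array([0.698, 0.054, 0.108]), array([0.698, 0.054]), 0.026, np.int32(225))
shelf (array([ 0.688, -0.169,  0.109]), array([ 0.688, -0.169]), 0.026, np.int32(224))
empty (array([0.62 , 0.327, 0.059]), array([0.621, 0.326]), 0.025, np.int32(192))
empty (array([0.523, 0.37 , 0.059]), array([0.523, 0.37 ]), 0.026, np.int32(201))
empty (array([0.435, 0.338, 0.059]), array([0.436, 0.338]), 0.025, np.int32(203))
```

Emit:
servo_tool --deltas '[[[0,0,0.08],[0,0,0],0.29],[[0,0,0.08],[0,0,0],0.29],[[0,0,0.07],[0,0,0],0.29],[[0,0,0.05],[0,0,0],0.29],[[0,0,0],[0,0,0],0.29],[[0,0,0],[0,0,0],1],[[0,0,0],[0,0,0],1],[[0,0,0],[0,0,0],1]]'

```text
clock: 21.12
ee_pos: [0.4465, 0.0638, 0.0813]
tool_rot: [3.14, 0.0, 1.565]
wrist_force: [-0.6, 0.1, -1.6]
grip_width: 0.0553
gripper_force: 30.0
```

Emit:
servo_tool --deltas '[[[0,0,0],[0,0,0],1],[[0,0,0],[0,0,0],1],[[0,0,0],[0,0,0],1],[[0,0,-0.05],[0,0,0],1],[[0,0,-0.08],[0,0,0],1],[[0,0,-0.08],[0,0,0],1],[[0,0,-0.05],[0,0,0],1],[[0,0,0],[0,0,0],1]]'

```text
clock: 21.78
ee_pos: [0.4473, 0.0638, 0.1478]
tool_rot: [3.137, 0.0, 1.565]
wrist_force: [0.6, 0.1, -1.1]
grip_width: 0.055
gripper_force: 30.0
```

Emit:
servo_tool --deltas '[[[-0.033,0.07,0],[0,0,0],1],[[-0.033,0.1,0],[0,0,0],1],[[-0.033,0.115,0],[0,0,0],1],[[-0.033,0.115,0],[0,0,0],1],[[-0.033,0.115,0],[0,0,0],1],[[-0.033,0.115,0],[0,0,0],1],[[-0.033,0.115,0],[0,0,0],1],[[-0.033,0.115,0],[0,0,0],1]]'

```text
clock: 22.45
ee_pos: [0.6611, -0.0039, 0.1437]
tool_rot: [-3.139, -0.0, 1.565]
wrist_force: [1.9, 0.7, -1.9]
grip_width: 0.0556
gripper_force: 30.0
```

Emit:
servo_tool --deltas '[[[-0.033,0.1,0],[0,0,0],1],[[-0.033,0.045,0],[0,0,0],1],[[0,0,0],[0,0,0],1],[[0,0,0.08],[0,0,0],1],[[0,0,0.08],[0,0,0],1],[[0,0,0.06],[0,0,0],1],[[0,0,0.03],[0,0,0],1],[[0,0,0],[0,0,0],1]]'

```text
clock: 23.12
ee_pos: [0.6945, -0.0196, 0.081]
tool_rot: [-3.137, -0.001, 1.565]
wrist_force: [0.0, 0.0, -1.5]
grip_width: 0.0552
gripper_force: 30.0
```

Emit:
servo_tool --deltas '[[[0,0,0.01],[0,0,0],1],[[0,0,0],[0,0,0],1],[[0,0,0],[0,0,0],0.29],[[0,0,0],[0,0,0],0.29],[[0,0,0],[0,0,0],0.29],[[0,0,-0.06],[0,0,0],0.29],[[0,0,-0.1],[0,0,0],0.29],[[0,0,-0.12],[0,0,0],0.29]]'

```text
clock: 23.78
ee_pos: [0.6956, -0.0201, 0.1496]
tool_rot: [-3.138, -0.0, 1.565]
wrist_force: [0.5, -0.2, -0.9]
grip_width: 0.0653
gripper_force: 0.0
```

Emit:
servo_tool --deltas '[[[0.003,-0.1255,0],[0,0,0],0.29],[[0.003,-0.1255,0],[0,0,0],0.29],[[0.003,-0.1255,0],[0,0,0],0.29],[[0.003,-0.1255,0],[0,0,0],0.29],[[0.003,-0.1255,0],[0,0,0],0.29],[[0.003,-0.1255,0],[0,0,0],0.29],[[0.003,-0.1255,0],[0,0,0],0.29],[[0.003,-0.1255,0],[0,0,0],0.29]]'

```text
clock: 24.45
ee_pos: [0.4444, -0.0126, 0.151]
tool_rot: [3.14, 0.0, 1.565]
wrist_force: [0.2, 0.4, -0.1]
grip_width: 0.065
gripper_force: 0.0
```

```bash
python3 m2.py
```

```text
24.45 [ 0.4444 -0.0126  0.151 ] [3.1400e+00 4.0000e-04 1.5648e+00] 0.06498080085946589
tote ((484.4678955078125, 54.084251403808594), (178.26382446289062, 255.1477508544922), 3.0251550674438477)
shelf (array([0.698, 0.129, 0.109]), array([0.699, 0.132]), 0.027, np.int32(230))
shelf (array([0.698, 0.054, 0.109]), array([0.698, 0.054]), 0.026, np.int32(227))
shelf (array([ 0.695, -0.019,  0.109]), array([ 0.696, -0.021]), 0.026, np.int32(229))
shelf (array([ 0.688, -0.169,  0.109]), array([ 0.688, -0.169]), 0.026, np.int32(224))
empty (array([0.62 , 0.326, 0.059]), array([0.62 , 0.328]), 0.025, np.int32(192))
empty (array([0.522, 0.369, 0.059]), array([0.522, 0.37 ]), 0.026, np.int32(200))
empty (array([0.435, 0.338, 0.059]), array([0.436, 0.339]), 0.025, np.int32(203))
```

Emit:
servo_tool --deltas '[[[0,0,0.08],[0,0,0],0.29],[[0,0,0.08],[0,0,0],0.29],[[0,0,0.07],[0,0,0],0.29],[[0,0,0.05],[0,0,0],0.29],[[0,0,0],[0,0,0],0.29],[[0,0,0],[0,0,0],1],[[0,0,0],[0,0,0],1],[[0,0,0],[0,0,0],1]]'

```text
clock: 25.17
ee_pos: [0.4464, -0.0128, 0.0814]
tool_rot: [3.14, 0.0, 1.565]
wrist_force: [-0.4, 0.6, -1.3]
grip_width: 0.0548
gripper_force: 30.0
```

Emit:
servo_tool --deltas '[[[0,0,0],[0,0,0],1],[[0,0,0],[0,0,0],1],[[0,0,0],[0,0,0],1],[[0,0,-0.05],[0,0,0],1],[[0,0,-0.08],[0,0,0],1],[[0,0,-0.08],[0,0,0],1],[[0,0,-0.05],[0,0,0],1],[[0,0,0],[0,0,0],1]]'

```text
clock: 25.83
ee_pos: [0.4471, -0.0129, 0.1478]
tool_rot: [3.137, 0.001, 1.565]
wrist_force: [0.7, -0.2, -0.2]
grip_width: 0.0554
gripper_force: 30.0
```

Emit:
servo_tool --deltas '[[[-0.033,0.07,0],[0,0,0],1],[[-0.033,0.1,0],[0,0,0],1],[[-0.033,0.115,0],[0,0,0],1],[[-0.033,0.115,0],[0,0,0],1],[[-0.033,0.115,0],[0,0,0],1],[[-0.033,0.115,0],[0,0,0],1],[[-0.033,0.115,0],[0,0,0],1],[[-0.033,0.115,0],[0,0,0],1]]'

```text
clock: 26.5
ee_pos: [0.6609, -0.0803, 0.1436]
tool_rot: [-3.139, -0.0, 1.565]
wrist_force: [2.0, 0.9, -1.3]
grip_width: 0.0555
gripper_force: 30.0
```

Emit:
servo_tool --deltas '[[[-0.033,0.09,0],[0,0,0],1],[[-0.03,0.034,0],[0,0,0],1],[[0,0,0],[0,0,0],1],[[0,0,0.08],[0,0,0],1],[[0,0,0.08],[0,0,0],1],[[0,0,0.06],[0,0,0],1],[[0,0,0.03],[0,0,0],1],[[0,0,0],[0,0,0],1]]'

```text
clock: 27.17
ee_pos: [0.6893, -0.0953, 0.0811]
tool_rot: [-3.137, -0.001, 1.565]
wrist_force: [0.5, 0.8, -1.1]
grip_width: 0.0555
gripper_force: 30.0
```

Emit:
servo_tool --deltas '[[[0,0.006,0],[0,0,0],1],[[0,0.006,0.01],[0,0,0],1],[[0,0,0],[0,0,0],1],[[0,0,0],[0,0,0],0.25],[[0,0,0],[0,0,0],0.25],[[0,0,0],[0,0,0],0.25],[[0,0,-0.1],[0,0,0],0.25],[[0,0,-0.16],[0,0,0],0.25]]'

```text
clock: 27.83
ee_pos: [0.6915, -0.0953, 0.1412]
tool_rot: [-3.132, -0.002, 1.565]
wrist_force: [1.5, -0.1, -0.5]
grip_width: 0.0687
gripper_force: 0.0
```

Emit:
servo_tool --deltas '[[[0,0,-0.1],[0,0,0],0.25],[[0,0,0],[0,0,0],0.25],[[0.1535,-0.0264,0],[0,0,0],0.25],[[0.1535,-0.0264,0],[0,0,0],0.25],[[0.1535,-0.0264,0],[0,0,0],0.25],[[0.1535,-0.0264,0],[0,0,0],0.25],[[0.1535,-0.0264,0],[0,0,0],0.25],[[0.1535,-0.0264,0],[0,0,0],0.25]]'

```text
clock: 28.5
ee_pos: [0.6553, 0.1362, 0.1704]
tool_rot: [3.141, 0.0, 1.565]
wrist_force: [-0.1, 0.6, 0.2]
grip_width: 0.0688
gripper_force: 0.0
```

Emit:
servo_tool --deltas '[[[0.1535,-0.0264,0],[0,0,0],0.25],[[0.1535,-0.0264,0],[0,0,0],0.25],[[0.1535,-0.0264,0],[0,0,0],0.25],[[0.1535,-0.0264,0],[0,0,0],0.25],[[0.1535,-0.0264,0],[0,0,0],0.25],[[0,0,0],[0,0,0],0.25],[[0,0,0],[0,0,0],0.25],[[0,0,0],[0,0,0],0.25]]'

```text
clock: 29.17
ee_pos: [0.624, 0.3263, 0.1701]
tool_rot: [-3.141, 0.001, 1.565]
wrist_force: [0.2, 0.3, -0.5]
grip_width: 0.0685
gripper_force: 0.0
```

```bash
python3 m2.py
```

```text
29.1667 [0.624  0.3263 0.1701] [-3.1414e+00  8.0000e-04  1.5653e+00] 0.0685253085927135
tote ((484.18621826171875, 54.184104919433594), (178.6995849609375, 254.79428100585938), 2.396014451980591)
shelf (array([0.699, 0.13 , 0.109]), array([0.699, 0.131]), 0.027, np.int32(225))
shelf (array([0.698, 0.054, 0.109]), array([0.698, 0.055]), 0.027, np.int32(227))
shelf (array([ 0.695, -0.019,  0.109]), array([ 0.696, -0.021]), 0.027, np.int32(231))
shelf (array([ 0.693, -0.097,  0.109]), array([ 0.694, -0.098]), 0.027, np.int32(223))
shelf (array([ 0.688, -0.169,  0.109]), array([ 0.688, -0.168]), 0.026, np.int32(222))
```

Emit:
servo_tool --deltas '[[[0.003,-0.011,0.1],[0,0,0],0.25],[[0,0,0.14],[0,0,0],0.25],[[0,0,0.14],[0,0,0],0.25],[[0,0,0.12],[0,0,0],0.25],[[0,0,0.076],[0,0,0],0.25],[[0,0,0],[0,0,0],0.25],[[0,0,0],[0,0,0],1],[[0,0,0],[0,0,0],1]]' --grip_force 20

```text
clock: 29.88
ee_pos: [0.6229, 0.3268, 0.0284]
tool_rot: [3.139, -0.001, 1.563]
wrist_force: [0.1, 0.6, 0.9]
grip_width: 0.06
gripper_force: 0.0
```

Emit:
servo_tool --deltas '[[[0,0,0],[0,0,0],1],[[0,0,0],[0,0,0],1],[[0,0,0],[0,0,0],1],[[0,0,0],[0,0,0],1],[[0,0,0],[0,0,0],1],[[0,0,0],[0,0,0],1],[[0,0,0],[0,0,0],1],[[0,0,0],[0,0,0],1]]'

```text
clock: 30.55
ee_pos: [0.6228, 0.3274, 0.0288]
tool_rot: [3.138, -0.001, 1.565]
wrist_force: [-0.2, -1.9, 6.9]
grip_width: 0.0555
gripper_force: 20.0
```

Emit:
servo_tool --deltas '[[[0,0,-0.06],[0,0,0],1],[[0,0,-0.11],[0,0,0],1],[[0,0,-0.13],[0,0,0],1],[[0,0,-0.12],[0,0,0],1],[[0,0,-0.065],[0,0,0],1],[[-0.0925,-0.0715,0],[0,0,0],1],[[-0.0925,-0.0715,0],[0,0,0],1],[[-0.0925,-0.0715,0],[0,0,0],1]]'

```text
clock: 31.22
ee_pos: [0.5663, 0.258, 0.1482]
tool_rot: [3.141, -0.0, 1.566]
wrist_force: [0.5, -0.2, -1.9]
grip_width: 0.0556
gripper_force: 20.0
```

Emit:
servo_tool --deltas '[[[-0.0925,-0.0715,0],[0,0,0],1],[[-0.0925,-0.0715,0],[0,0,0],1],[[-0.0925,-0.0715,0],[0,0,0],1],[[-0.0925,-0.0715,0],[0,0,0],1],[[-0.0925,-0.0715,0],[0,0,0],1],[[0,0,0],[0,0,0],1],[[0,0,0.06],[0,0,0],1],[[0,0,0.08],[0,0,0],1]]'

```text
clock: 31.88
ee_pos: [0.4789, 0.1435, 0.1146]
tool_rot: [3.136, -0.001, 1.564]
wrist_force: [1.1, -0.3, -1.1]
grip_width: 0.0556
gripper_force: 20.0
```

Emit:
servo_tool --deltas '[[[0,0,0.08],[0,0,0],1],[[0,0,0.04],[0,0,0],1],[[0,0,0],[0,0,0],1],[[0,0,0],[0,0,0],1],[[0,0,0],[0,0,0],1],[[0,0,0],[0,0,0],1],[[0,0,0],[0,0,0],1],[[0,0,0],[0,0,0],1]]'

```text
clock: 32.55
ee_pos: [0.4776, 0.1434, 0.0833]
tool_rot: [3.14, -0.0, 1.565]
wrist_force: [0.0, 0.3, -0.4]
grip_width: 0.0553
gripper_force: 20.0
```

Emit:
servo_tool --deltas '[[[0,0,0.013],[0,0,0],1],[[0,0,0],[0,0,0],1],[[0,0,0],[0,0,0],0.25],[[0,0,0],[0,0,0],0.25],[[0,0,0],[0,0,0],0.25],[[0,0,-0.08],[0,0,0],0.25],[[0,0,-0.12],[0,0,0],0.25],[[0,0,-0.12],[0,0,0],0.25]]'

```text
clock: 33.22
ee_pos: [0.4764, 0.1431, 0.1596]
tool_rot: [-3.139, 0.001, 1.565]
wrist_force: [0.0, 0.8, 0.9]
grip_width: 0.0686
gripper_force: 0.0
```

```bash
python3 m2.py | grep -v shelf
```

```text
33.2167 [0.4764 0.1431 0.1596] [-3.1387e+00  5.0000e-04  1.5647e+00] 0.06856034575489002
tote ((486.34124755859375, 8.166587829589844), (178.69259643554688, 162.48037719726562), 2.389336347579956)
empty (array([0.522, 0.37 , 0.059]), array([0.523, 0.37 ]), 0.026, np.int32(202))
empty (array([0.435, 0.338, 0.059]), array([0.436, 0.338]), 0.025, np.int32(199))
```

Emit:
servo_tool --deltas '[[[0.129,0.0254,0],[0,0,0],0.25],[[0.129,0.0254,0],[0,0,0],0.25],[[0.129,0.0254,0],[0,0,0],0.25],[[0.129,0.0254,0],[0,0,0],0.25],[[0.129,0.0254,0],[0,0,0],0.25],[[0.129,0.0254,0],[0,0,0],0.25],[[0.129,0.0254,0],[0,0,0],0.25],[[0,0,0],[0,0,0],0.25]]'

```text
clock: 33.93
ee_pos: [0.523, 0.374, 0.1585]
tool_rot: [3.141, -0.002, 1.568]
wrist_force: [-1.2, 0.1, -1.0]
grip_width: 0.0688
gripper_force: 0.0
```

Emit:
servo_tool --deltas '[[[0,0,0.1],[0,0,0],0.25],[[0,0,0.14],[0,0,0],0.25],[[0,0,0.14],[0,0,0],0.25],[[0,0,0.1],[0,0,0],0.25],[[0,0,0.04],[0,0,0],0.25],[[0,0,0],[0,0,0],0.25],[[0,0,0],[0,0,0],0.25],[[0,0,0],[0,0,0],1]]'

```text
clock: 34.6
ee_pos: [0.5243, 0.3693, 0.0315]
tool_rot: [3.138, -0.002, 1.565]
wrist_force: [0.0, -0.3, 0.3]
grip_width: 0.0656
gripper_force: 0.0
```

Emit:
servo_tool --deltas '[[[0,0,0],[0,0,0],1],[[0,0,0],[0,0,0],1],[[0,0,0],[0,0,0],1],[[0,0,0],[0,0,0],1],[[0,0,0],[0,0,0],1],[[0,0,0],[0,0,0],1],[[0,0,0],[0,0,0],1],[[0,0,0],[0,0,0],1]]'

```text
clock: 35.27
ee_pos: [0.5241, 0.3693, 0.0314]
tool_rot: [3.138, -0.002, 1.565]
wrist_force: [-0.1, -0.4, 6.4]
grip_width: 0.0551
gripper_force: 20.0
```

Emit:
servo_tool --deltas '[[[0,0,-0.06],[0,0,0],1],[[0,0,-0.11],[0,0,0],1],[[0,0,-0.14],[0,0,0],1],[[0,0,-0.13],[0,0,0],1],[[0,0,-0.08],[0,0,0],1],[[-0.1,-0.0205,0],[0,0,0],1],[[-0.13,-0.0205,0],[0,0,0],1],[[-0.15,-0.0205,0],[0,0,0],1]]'

```text
clock: 35.93
ee_pos: [0.5066, 0.2739, 0.1601]
tool_rot: [3.14, -0.001, 1.567]
wrist_force: [0.4, -1.0, -0.3]
grip_width: 0.0554
gripper_force: 20.0
```

Emit:
servo_tool --deltas '[[[-0.15,-0.0205,0],[0,0,0],1],[[-0.15,-0.0205,0],[0,0,0],1],[[-0.15,-0.0205,0],[0,0,0],1],[[-0.15,-0.0205,0],[0,0,0],1],[[-0.12,-0.0205,0],[0,0,0],1],[[-0.063,0,0],[0,0,0],1],[[0,0,0],[0,0,0],1],[[0,0,0],[0,0,0],1]]'

```text
clock: 36.6
ee_pos: [0.4804, 0.0778, 0.1599]
tool_rot: [3.141, -0.0, 1.563]
wrist_force: [-0.6, 0.3, -0.7]
grip_width: 0.0554
gripper_force: 20.0
```

Emit:
servo_tool --deltas '[[[0,0,0.08],[0,0,0],1],[[0,0,0.1],[0,0,0],1],[[0,0,0.08],[0,0,0],1],[[0,0,0.04],[0,0,0],1],[[0,0,0],[0,0,0],1],[[0,0,0],[0,0,0],1],[[0,0,0],[0,0,0],1],[[0,0,0],[0,0,0],1]]'

```text
clock: 37.27
ee_pos: [0.4808, 0.0787, 0.0852]
tool_rot: [3.14, -0.0, 1.565]
wrist_force: [-0.0, -0.4, -1.1]
grip_width: 0.0553
gripper_force: 20.0
```

Emit:
servo_tool --deltas '[[[0,0,0.011],[0,0,0],1],[[0,0,0],[0,0,0],1],[[0,0,0],[0,0,0],0.25],[[0,0,0],[0,0,0],0.25],[[0,0,0],[0,0,0],0.25],[[0,0,-0.08],[0,0,0],0.25],[[0,0,-0.12],[0,0,0],0.25],[[0,0,-0.12],[0,0,0],0.25]]'

```text
clock: 37.93
ee_pos: [0.4796, 0.0782, 0.1621]
tool_rot: [-3.139, 0.0, 1.565]
wrist_force: [0.8, 0.4, 0.5]
grip_width: 0.0687
gripper_force: 0.0
```

```bash
python3 m2.py
python3 - <<'E'
from h import *
f,P=cloud(); m=(P[...,0]>.3)&(P[...,0]<.405)&(P[...,1]>.25)&(P[...,1]<.42)&(P[...,2]>.012)
q=P[m]; i=q[:,0].argmax(); print(q.min(0),q.max(0),q[i])
E
```

```text
37.9333 [0.4796 0.0782 0.1621] [-3.1393e+00  1.0000e-04  1.5646e+00] 0.06874843622603961
tote ((487.9269714355469, -29.862918853759766), (178.68829345703125, 86.67503356933594), 0.4471239149570465)
shelf (array([0.698, 0.129, 0.109]), array([0.699, 0.132]), 0.027, np.int32(227))
shelf (array([0.698, 0.054, 0.109]), array([0.698, 0.056]), 0.027, np.int32(227))
shelf (array([ 0.695, -0.019,  0.109]), array([ 0.697, -0.021]), 0.027, np.int32(230))
shelf (array([ 0.693, -0.097,  0.109]), array([ 0.694, -0.098]), 0.027, np.int32(223))
shelf (array([ 0.688, -0.168,  0.109]), array([ 0.688, -0.168]), 0.027, np.int32(222))
empty (array([0.435, 0.338, 0.059]), array([0.437, 0.338]), 0.025, np.int32(202))
empty in tote (array([0.474, 0.146, 0.11 ]), array([0.475, 0.146]), 0.024, np.int32(130))
[0.3000328  0.28001788 0.01204951] [0.37968986 0.38286387 0.04412149] [0.37968986 0.33635813 0.02495571]
```

Emit:
servo_tool --deltas '[[[0.13,-0.022,0],[0,0,0],0.25],[[0.13,-0.022,0],[0,0,0],0.25],[[0.13,-0.022,0],[0,0,0],0.25],[[0.13,-0.022,0],[0,0,0],0.25],[[0.13,-0.022,0],[0,0,0],0.25],[[0.13,-0.022,0],[0,0,0],0.25],[[0.13,-0.022,0],[0,0,0],0.25],[[0.13,-0.022,0],[0,0,0],0.25]]'

```text
clock: 38.7
ee_pos: [0.4371, 0.3399, 0.1611]
tool_rot: [-3.141, 0.0, 1.565]
wrist_force: [1.0, 0.0, 0.0]
grip_width: 0.0688
gripper_force: 0.0
```

Emit:
servo_tool --deltas '[[[0,0,0],[0,0,0.0715],0.27],[[0,0,0],[0,0,0.0715],0.27],[[0,0,0],[0,0,0.0715],0.27],[[0,0,0],[0,0,0.0715],0.27],[[0,0,0],[0,0,0.0715],0.27],[[0,0,0],[0,0,0.0715],0.27],[[0,0,0],[0,0,0.0715],0.27],[[0,0,0],[0,0,0],0.27]]'

```text
clock: 39.37
ee_pos: [0.4376, 0.3383, 0.161]
tool_rot: [-3.141, 0.001, 0.774]
wrist_force: [1.1, 0.2, -0.1]
grip_width: 0.067
gripper_force: 0.0
```

Emit:
servo_tool --deltas '[[[0,0,0.08],[0,0,0],0.27],[[0,0,0.11],[0,0,0],0.27],[[0,0,0.11],[0,0,0],0.27],[[0,0,0.08],[0,0,0],0.27],[[0,0,0],[0,0,0],0.27],[[0,0,0],[0,0,0],0.27],[[0,0,0],[0,0,0],0.27],[[0,0,0],[0,0,0],0.27]]'

```text
clock: 40.03
ee_pos: [0.4388, 0.339, 0.0683]
tool_rot: [3.141, -0.003, 0.779]
wrist_force: [0.2, 1.4, -0.4]
grip_width: 0.067
gripper_force: 0.0
```

Emit:
servo_tool --deltas '[[[-0.006,-0.006,0.06],[0,0,0],0.27],[[0,0,0.06],[0,0,0],0.27],[[0,0,0.034],[0,0,0],0.27],[[0,0,0],[0,0,0],0.27],[[0,0,0],[0,0,0],1],[[0,0,0],[0,0,0],1],[[0,0,0],[0,0,0],1],[[0,0,0],[0,0,0],1]]'

```text
clock: 40.7
ee_pos: [0.4364, 0.3389, 0.0292]
tool_rot: [3.141, -0.002, 0.779]
wrist_force: [0.1, 0.1, 3.0]
grip_width: 0.0554
gripper_force: 20.0
```

Emit:
servo_tool --deltas '[[[0,0,0],[0,0,0],1],[[0,0,0],[0,0,0],1],[[0,0,0],[0,0,0],1],[[0,0,-0.06],[0,0,0],1],[[0,0,-0.11],[0,0,0],1],[[0,0,-0.14],[0,0,0],1],[[0,0,-0.13],[0,0,0],1],[[0,0,-0.08],[0,0,0],1]]'

```text
clock: 41.37
ee_pos: [0.4365, 0.339, 0.1615]
tool_rot: [3.141, -0.004, 0.779]
wrist_force: [0.8, 1.5, -0.8]
grip_width: 0.0554
gripper_force: 20.0
```

Emit:
servo_tool --deltas '[[[-0.048,0.066,0],[0,0,0],1],[[-0.078,0.107,0],[0,0,0],1],[[-0.086,0.118,0],[0,0,0],1],[[-0.086,0.118,0],[0,0,0],1],[[-0.086,0.118,0],[0,0,0],1],[[-0.086,0.118,0],[0,0,0],1],[[-0.086,0.118,0],[0,0,0],1],[[-0.086,0.118,0],[0,0,0],1]]'

```text
clock: 42.03
ee_pos: [0.4759, 0.0673, 0.1583]
tool_rot: [-3.142, 0.0, 0.779]
wrist_force: [0.8, 0.2, -0.4]
grip_width: 0.0556
gripper_force: 20.0
```

Emit:
servo_tool --deltas '[[[-0.078,0.107,0],[0,0,0],1],[[-0.059,0.084,0],[0,0,0],1],[[0,0,0],[0,0,0],1],[[0,0,0],[0,0,0],1],[[0,0,0.06],[0,0,0],1],[[0,0,0.08],[0,0,0],1],[[0,0,0],[0,0,0],1],[[0,0,0],[0,0,0],1]]'

```text
clock: 42.7
ee_pos: [0.4844, 0.0121, 0.1227]
tool_rot: [-3.139, 0.002, 0.78]
wrist_force: [0.4, 0.2, 0.2]
grip_width: 0.0554
gripper_force: 20.0
```

Emit:
servo_tool --deltas '[[[0,0,0.07],[0,0,0],1],[[0,0,0.06],[0,0,0],1],[[0,0,0.03],[0,0,0],1],[[0,0,0],[0,0,0],1],[[0,0,0],[0,0,0],1],[[0,0,0],[0,0,0],1],[[0,0,0],[0,0,0],1],[[0,0,0],[0,0,0],1]]'

```text
clock: 43.37
ee_pos: [0.4858, 0.0109, 0.084]
tool_rot: [3.14, -0.001, 0.779]
wrist_force: [0.1, -0.9, -0.2]
grip_width: 0.0553
gripper_force: 20.0
```

Emit:
servo_tool --deltas '[[[0,0,0.013],[0,0,0],1],[[0,0,0],[0,0,0],1],[[0,0,0],[0,0,0],0.29],[[0,0,0],[0,0,0],0.29],[[0,0,0],[0,0,0],0.29],[[0,0,-0.08],[0,0,0],0.29],[[0,0,-0.12],[0,0,0],0.29],[[0,0,-0.16],[0,0,0],0.29]]'

```text
clock: 44.03
ee_pos: [0.4834, 0.0112, 0.1688]
tool_rot: [-3.137, 0.004, 0.779]
wrist_force: [1.0, -0.2, -0.5]
grip_width: 0.0655
gripper_force: 0.0
```

Emit:
servo_tool --deltas '[[[0,0,-0.1],[0,0,0.0785],0.5],[[0,0,0],[0,0,0.0785],0.5],[[0,0,0],[0,0,0.0785],0.5],[[0,0,0],[0,0,0.0785],0.5],[[0,0,0],[0,0,0.0785],0.5],[[0,0,0],[0,0,0.0785],0.5],[[0,0.16,0],[0,0,0],0.5],[[0,0.16,0],[0,0,0],0.5]]'

```text
clock: 44.7
ee_pos: [0.4883, -0.0683, 0.195]
tool_rot: [-3.141, -0.0, 0.042]
wrist_force: [1.5, -0.9, 0.1]
grip_width: 0.0459
gripper_force: 0.0
```

Emit:
servo_tool --deltas '[[[0,0.16,0],[0,0,0],0.5],[[0,0.16,0],[0,0,0],0.5],[[0,0.16,0],[0,0,0],0.5],[[0,0.16,0],[0,0,0],0.5],[[0,0.16,0],[0,0,0],0.5],[[0,0.16,0],[0,0,0],0.5],[[0,0,0],[0,0,0],0.5],[[0,0,0],[0,0,0],0.5]]'

```text
clock: 45.37
ee_pos: [0.497, -0.3106, 0.1941]
tool_rot: [-3.141, 0.001, 0.035]
wrist_force: [-0.3, -0.0, -0.0]
grip_width: 0.0458
gripper_force: 0.0
```

```bash
python3 m2.py; python3 -c "
import cv2
i=cv2.imread('pics/last.png'); cv2.imwrite('pics/t3c.png',cv2.resize(i[110:270,180:460],None,fx=2.7,fy=2.7))"
```

```text
45.3667 [ 0.497  -0.3106  0.1941] [-3.1408e+00  9.0000e-04  3.5300e-02] 0.04580712602094458
tote ((483.8641052246094, 53.752655029296875), (177.87274169921875, 254.8573760986328), 2.536069869995117)
shelf (array([0.698, 0.13 , 0.109]), array([0.699, 0.132]), 0.027, np.int32(231))
shelf (array([0.697, 0.054, 0.109]), array([0.698, 0.054]), 0.026, np.int32(223))
shelf (array([ 0.696, -0.019,  0.109]), array([ 0.696, -0.021]), 0.027, np.int32(233))
shelf (array([ 0.693, -0.097,  0.109]), array([ 0.693, -0.098]), 0.027, np.int32(225))
shelf (array([ 0.688, -0.168,  0.108]), array([ 0.689, -0.169]), 0.027, np.int32(222))
empty in tote (array([0.484, 0.011, 0.11 ]), array([0.484, 0.012]), 0.024, np.int32(195))
empty in tote (array([0.477, 0.143, 0.11 ]), array([0.476, 0.145]), 0.024, np.int32(201))
empty in tote (array([0.478, 0.081, 0.11 ]), array([0.48, 0.08]), 0.024, np.int32(195))
```

View pics/t3c.png

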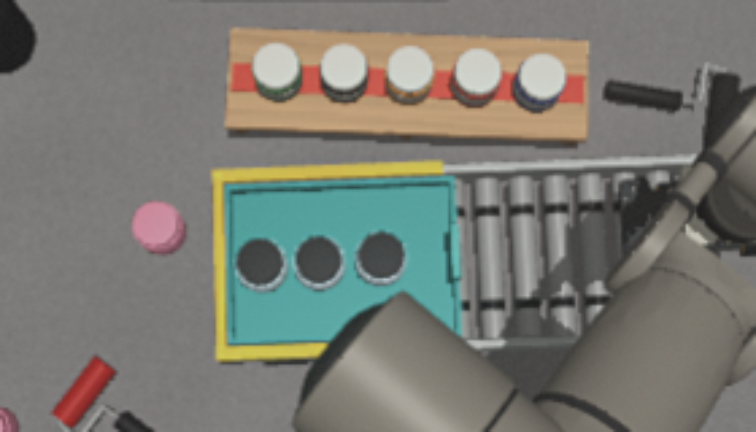

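The picture shows all five full jars in a row on the stripe (crop y≈75) and the three black-capped empties upright in the tote at (260,263), (318,262) and (381,257), with the tote against the plate. Now I regrip the tab and bring the tote back.

Emit:
servo_tool --deltas '[[[0,-0.16,0],[0,0,0],0.5],[[0,-0.16,0],[0,0,0],0.5],[[0,-0.16,0],[0,0,0],0.5],[[0,-0.16,0],[0,0,0],0.5],[[0,-0.16,0],[0,0,0],0.5],[[0,-0.16,0],[0,0,0],0.5],[[0,0,0],[0,0,0],0.5],[[0,0,0.1],[0,0,0],0.5]]' --grip_force 30

```text
clock: 46.08
ee_pos: [0.4904, -0.066, 0.1739]
tool_rot: [3.139, -0.009, 0.045]
wrist_force: [1.0, -0.2, -0.5]
grip_width: 0.0459
gripper_force: 0.0
```

Emit:
servo_tool --deltas '[[[0,0,0.04],[0,0,0],0.5],[[0,0,0],[0,0,0],0.5],[[0,0,0],[0,0,0],0.5],[[0,0,0],[0,0,0],0.5],[[0,0,0],[0,0,0],0.5],[[0,0,0],[0,0,0],0.5],[[0,0,0],[0,0,0],0.5],[[0,0,0],[0,0,0],0.5]]'

```text
clock: 46.75
ee_pos: [0.4885, -0.0692, 0.1603]
tool_rot: [3.141, -0.001, 0.038]
wrist_force: [0.3, -0.6, -0.0]
grip_width: 0.0458
gripper_force: 0.0
```

Emit:
servo_tool --deltas '[[[0,0.007,0.07],[0,0,0],0.5],[[0,0,0.1],[0,0,0],0.5],[[0,0,0.09],[0,0,0],0.5],[[0,0,0.05],[0,0,0],0.5],[[0,0,0],[0,0,0],0.5],[[0,0,0],[0,0,0],0.5],[[0,0,0],[0,0,0],1],[[0,0,0],[0,0,0],1]]'

```text
clock: 47.42
ee_pos: [0.4893, -0.071, 0.0836]
tool_rot: [3.141, -0.002, 0.039]
wrist_force: [0.3, -0.7, 0.6]
grip_width: 0.0368
gripper_force: 0.0
```

Emit:
servo_tool --deltas '[[[0,0,0],[0,0,0],1],[[0,0,0],[0,0,0],1],[[0,0,0],[0,0,0],1],[[0,0,0],[0,0,0],1],[[0,0,0],[0,0,0],1],[[0,0,0],[0,0,0],1],[[0,0,0],[0,0,0],1],[[0,0,0],[0,0,0],1]]'

```text
clock: 48.08
ee_pos: [0.4886, -0.0708, 0.0827]
tool_rot: [3.141, -0.0, 0.039]
wrist_force: [-1.0, 0.1, 5.0]
grip_width: 0.0099
gripper_force: 30.0
```

Emit:
servo_tool --deltas '[[[0,0.02,0],[0,0,0],1],[[0,0.04,0],[0,0,0],1],[[0,0.06,0],[0,0,0],1],[[0,0.08,0],[0,0,0],1],[[0,0.09,0],[0,0,0],1],[[0,0.09,0],[0,0,0],1],[[0,0.09,0],[0,0,0],1],[[0,0.09,0],[0,0,0],1]]'

```text
clock: 48.75
ee_pos: [0.4944, -0.2123, 0.0827]
tool_rot: [3.141, -0.002, 0.038]
wrist_force: [2.6, 2.7, 4.1]
grip_width: 0.0098
gripper_force: 30.0
```

Emit:
servo_tool --deltas '[[[0,0.09,0],[0,0,0],1],[[0,0.09,0],[0,0,0],1],[[0,0.09,0],[0,0,0],1],[[0,0.09,0],[0,0,0],1],[[0,0.08,0],[0,0,0],1],[[0,0.06,0],[0,0,0],1],[[0,0.04,0],[0,0,0],1],[[0,0.02,0],[0,0,0],1]]'

```text
clock: 49.42
ee_pos: [0.4997, -0.3524, 0.0827]
tool_rot: [3.141, -0.002, 0.037]
wrist_force: [3.8, 2.7, 5.6]
grip_width: 0.01
gripper_force: 30.0
```

Emit:
servo_tool --deltas '[[[0,0.02,0],[0,0,0],1],[[0,0.02,0],[0,0,0],1],[[0,0.015,0],[0,0,0],1],[[0,0.01,0],[0,0,0],1],[[0,0.005,0],[0,0,0],1],[[0,0,0],[0,0,0],1],[[0,0,0],[0,0,0],1],[[0,0,0],[0,0,0],1]]'

```text
clock: 50.08
ee_pos: [0.5004, -0.3684, 0.0827]
tool_rot: [3.14, -0.001, 0.039]
wrist_force: [5.0, -1.4, 3.4]
grip_width: 0.0103
gripper_force: 30.0
```

```bash
python3 m2.py; python3 -c "
from h import *
f,P=cloud('scene','pics/s4.png'); i=cv2.imread('pics/s4.png'); cv2.imwrite('pics/s4c.png',cv2.resize(i[130:350,150:420],None,fx=2.6,fy=2.6))"
```

```text
50.0833 [ 0.5004 -0.3684  0.0827] [ 3.1404e+00 -9.0000e-04  3.8900e-02] 0.010317406442559683
tote ((555.2081298828125, -225.1055450439453), (217.39337158203125, 212.68243408203125), 57.06092834472656)
shelf (array([0.698, 0.13 , 0.109]), array([0.699, 0.131]), 0.027, np.int32(230))
shelf (array([0.698, 0.054, 0.108]), array([0.699, 0.054]), 0.027, np.int32(225))
shelf (array([ 0.695, -0.019,  0.109]), array([ 0.696, -0.021]), 0.027, np.int32(234))
shelf (array([ 0.693, -0.097,  0.109]), array([ 0.694, -0.098]), 0.026, np.int32(223))
shelf (array([ 0.688, -0.168,  0.109]), array([ 0.688, -0.168]), 0.026, np.int32(220))
empty in tote (array([ 0.495, -0.278,  0.11 ]), array([ 0.498, -0.275]), 0.025, np.int32(129))
empty in tote (array([ 0.492, -0.217,  0.11 ]), array([ 0.492, -0.217]), 0.025, np.int32(206))
```

View pics/s4c.png

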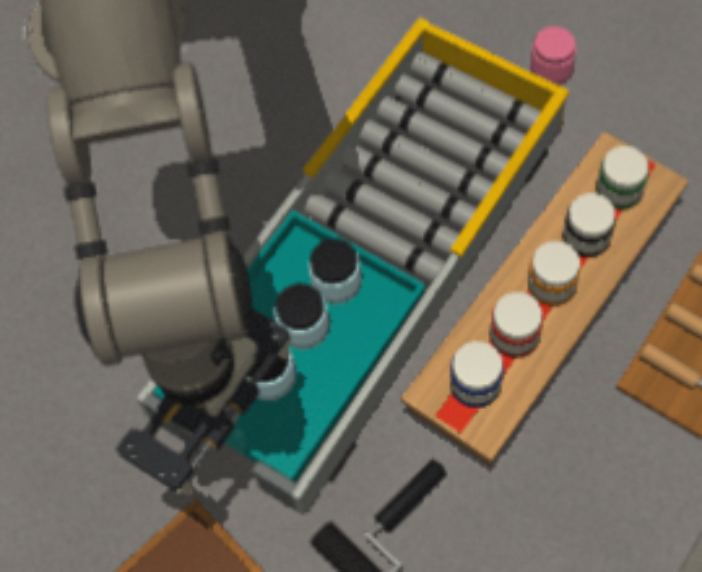

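The scene crop shows the tote at the entry end with the empties upright, and the shelf row intact. A last 2.5 mm nudge, then release and retreat.

Emit:
servo_tool --deltas '[[[0,0.006,0],[0,0,0],1],[[0,0.004,0],[0,0,0],1],[[0,0,0],[0,0,0],1],[[0,0,0],[0,0,0],1],[[0,0,0],[0,0,0],1],[[0,0,0],[0,0,0],0.65],[[0,0,0],[0,0,0],0.65],[[0,0,0],[0,0,0],0.65]]'

```text
clock: 50.85
ee_pos: [0.4988, -0.3701, 0.0814]
tool_rot: [-3.14, 0.003, 0.039]
wrist_force: [-0.7, -1.5, 0.7]
grip_width: 0.0252
gripper_force: 0.0
```

Emit:
servo_tool --deltas '[[[0,0,0],[0,0,0],0.65],[[0,0,0],[0,0,0],0.65],[[0,0,0],[0,0,0],0.65],[[0,0,-0.06],[0,0,0],0.65],[[0,0,-0.12],[0,0,0],0.65],[[0,0,-0.15],[0,0,0],0.65],[[0,0,-0.15],[0,0,0],0.65],[[0,0,-0.15],[0,0,0],0.65]]'

```text
clock: 51.52
ee_pos: [0.4996, -0.3703, 0.2415]
tool_rot: [-3.141, 0.001, 0.039]
wrist_force: [-0.4, 0.2, -0.6]
grip_width: 0.032
gripper_force: 0.0
```

Emit:
servo_tool --deltas '[[[-0.14,0.06,0],[0,0,0],0.65],[[-0.14,0.06,0],[0,0,0],0.65],[[-0.14,0.06,0],[0,0,0],0.65],[[-0.14,0.06,0],[0,0,0],0.65],[[-0.14,0.06,0],[0,0,0],0.65],[[-0.14,0.06,0],[0,0,0],0.65],[[-0.14,0.06,0],[0,0,0],0.65],[[-0.14,0.06,0],[0,0,0],0.65]]'

```text
clock: 52.18
ee_pos: [0.223, -0.5016, 0.2401]
tool_rot: [3.141, 0.0, 0.039]
wrist_force: [-0.1, -0.7, -0.2]
grip_width: 0.0318
gripper_force: 0.0
```

Emit:
servo_tool --deltas '[[[0,0,0],[0,0,0],0.65],[[0,0,0],[0,0,0],0.65],[[0,0,0],[0,0,0],0.65],[[0,0,0],[0,0,0],0.65],[[0,0,0],[0,0,0],0.65],[[0,0,0],[0,0,0],0.65],[[0,0,0],[0,0,0],0.65],[[0,0,0],[0,0,0],0.65]]'

```text
clock: 52.85
ee_pos: [0.2256, -0.501, 0.24]
tool_rot: [3.142, -0.0, 0.04]
wrist_force: [-0.4, 1.0, 0.1]
grip_width: 0.032
gripper_force: 0.0
```

```bash
python3 m2.py; cp pics/last.png pics/t5.png
```

```text
52.85 [ 0.2256 -0.501   0.24  ] [ 3.1415 -0.      0.0399] 0.03199243522280896
tote ((495.9541015625, -242.37933349609375), (180.0886688232422, 260.3396911621094), 3.0152347087860107)
shelf (array([0.698, 0.129, 0.109]), array([0.699, 0.131]), 0.027, np.int32(229))
shelf (array([0.698, 0.054, 0.109]), array([0.699, 0.054]), 0.026, np.int32(228))
shelf (array([ 0.696, -0.019,  0.109]), array([ 0.696, -0.021]), 0.027, np.int32(230))
shelf (array([ 0.693, -0.097,  0.109]), array([ 0.694, -0.098]), 0.027, np.int32(224))
shelf (array([ 0.689, -0.168,  0.109]), array([ 0.688, -0.169]), 0.027, np.int32(221))
empty in tote (array([ 0.496, -0.287,  0.11 ]), array([ 0.496, -0.287]), 0.024, np.int32(201))
empty in tote (array([ 0.488, -0.154,  0.11 ]), array([ 0.489, -0.153]), 0.025, np.int32(198))
empty in tote (array([ 0.491, -0.218,  0.11 ]), array([ 0.49 , -0.219]), 0.025, np.int32(203))
```

View pics/t5.png

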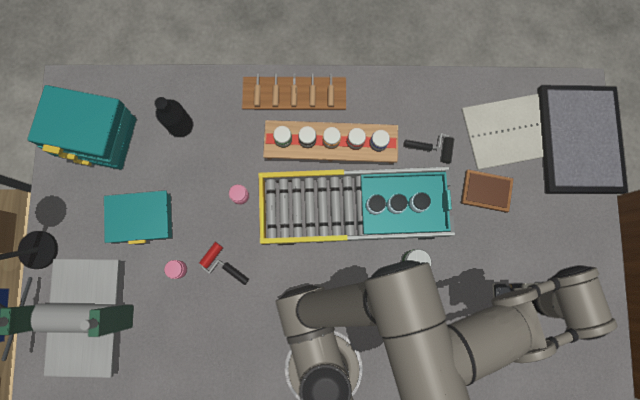

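The final top view shows the tote at the entry stops with the empties at (376,203), (399,202) and (421,201). The five full jars stand in a row at y≈137 on the stripe, the bystanders are where they started, and the arm is clear.

```bash
python3 -c "
from cell import job_done; print(job_done())"
```

```text
the job is handed in; nothing more can be done
None
```

I handed the job in, but the hand-in gave no verdict: all five full jars stand in a row on the red stripe, the three empties are upright in the tote, and the tote is back at the entry stops, about 3 mm short by camera.

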